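# Warm the bread rolls in the air fryer

### The job

Get the bread rolls warming in the air fryer: lift the little loaf tin left in its open basket out onto the cork mat, lay the crisper plate flat on the basket floor with its loop up, and put every roll from the counter on the plate, flat side down in a single layer. Then slide the drawer gently, without slamming it, fully home past its click, and press the green start button on top of the fryer. Leave the other things on the counter where they are.

Things in the scene. Friction and masses are not known exactly. Their poses are not given: they have to be found in the camera images.
- fryer: Black air fryer, fixed to the counter: 270 wide, 300 deep (without drawer front and handle), 265 high. Origin: centre of its underside, z up. Its front faces its own -x, turned roughly to the robot's left (world +y). The front wall is a plane at own x = -150 mm up to 167 high; above that the control face leans back 30 degrees.
- drawer (a joint): How far the drawer stands open, m: 0 fully home, 0.21 to 0.235 at the start, stop at 0.24; it opens along the fryer's own -x. Drawer and basket are one piece, 1.1 kg, about 2.5 N of friction and some damping. A spring catch resists over the last 16 mm (5 to 7 N more), clicks over at 7 mm, and from about 4 mm on pulls the drawer to 0 and holds it.
- basket_floor (a point): Centre of the basket's inner floor, 36 mm above the counter; moves with the drawer, axes as the fryer's (own -x points out of the fryer, z up). Dark steel basket, 200 x 200 inside, walls 4 thick and 88 high above this floor. The drawer front (20 thick, 258 wide, top 101 above this floor) is against its -x wall. At 0.21 m open the basket is just clear of the fryer's front.
- handle_end (a point): Centre of the outer end face of the black drawer handle, 112 above the counter. The handle is a straight bar 30 wide, 30 high, standing 90 out of the drawer front along the fryer's -x; axes as the fryer's.
- plate: Crisper plate: light metal square 186 x 186 with dark holes, 0.28 kg. Origin: centre of its underside (foot ends); top surface 17 above. In the middle a steel loop handle: 40 long along the plate's x, 10 thick along its y, its top bar 42 to 52 above the origin. Starts flat on the counter, loop up; it may go into the basket any quarter turn round.
- tin: Small bright metal loaf tin, open top, 100 (own x; 116 over the two end lips) x 60 (own y) x 36 high, walls 4 thick, 0.12 kg. Origin: centre of its underside. Starts upright on the bare basket floor.
- mat: Cork mat fixed to the counter, 120 (own x) x 90 (own y) x 6 thick. Origin: centre of its underside.
- roll1: Crusty golden-brown bread roll, rigid, 86 long (own x), 46 wide (own y, widest 23 above the base), 46 high, round ends and top, flat base 62 x 36, 80 g. Origin: centre of its flat base, z up out of the top. Two to four rolls are present; an absent one reads None at the start.
- roll2: Crusty golden-brown bread roll, rigid, 86 long (own x), 46 wide (own y, widest 23 above the base), 46 high, round ends and top, flat base 62 x 36, 80 g. Origin: centre of its flat base, z up out of the top. Two to four rolls are present; an absent one reads None at the start.
- roll3: Crusty golden-brown bread roll, rigid, 86 long (own x), 46 wide (own y, widest 23 above the base), 46 high, round ends and top, flat base 62 x 36, 80 g. Origin: centre of its flat base, z up out of the top. Two to four rolls are present; an absent one reads None at the start.
- roll4: Crusty golden-brown bread roll, rigid, 86 long (own x), 46 wide (own y, widest 23 above the base), 46 high, round ends and top, flat base 62 x 36, 80 g. Origin: centre of its flat base, z up out of the top. Two to four rolls are present; an absent one reads None at the start.
- start (a joint): Travel of the start button, m: 0 up, 0.006 fully down; it springs back when let go; fully down takes 4.5 N.
- start_top (a point): Centre of the top of the green start button (32 across, standing in a steel collar 48 across) on the fryer's flat top, 287 above the counter.
- jam_jar: Amber jam jar with red lid, 64 across, 78 high; leave alone.
- oil_bottle: Small green oil bottle, 60 across, 170 high; leave alone.
- mug: Blue mug, 80 across, 90 high; leave alone.
- pepper_mill: Dark wooden pepper mill, 54 across, 140 high; leave alone.
- bean_can: Red can, 74 across, 110 high; leave alone.
- spatula: Spatula lying on the counter near the robot; leave alone.
- salt_box: White salt box with blue lid, 60 across, 70 high; leave alone.
Mind the look-alikes: they are no part of the job. There is more than one size of the tin; the one meant has the size given above.

How it is judged:
On the way, in this order (a step that is already met when the one before it is completed fails the run):
1. the loaf tin stands on the cork mat, let go (x of tin in the frame of mat between -0.035 and 0.035 m and y of tin in the frame of mat between -0.03 and 0.03 m and z of tin in the frame of mat between 0.003 and 0.012 m and angle between tin's own z axis and vertical below 0.12 rad and contact force between the fingers and tin below 0.1 N), for 0.2 s.
2. the crisper plate lies flat on the basket floor, let go (z of plate in the frame of basket_floor between -0.003 and 0.005 m and x of plate in the frame of basket_floor between -0.02 and 0.02 m and y of plate in the frame of basket_floor between -0.02 and 0.02 m and angle between plate's own z axis and vertical below 0.06 rad and contact force between the fingers and plate below 0.1 N), for 0.2 s.
3. every roll lies on the plate in a single layer, let go (z of plate in the frame of basket_floor between -0.003 and 0.005 m and x of plate in the frame of basket_floor between -0.02 and 0.02 m and y of plate in the frame of basket_floor between -0.02 and 0.02 m and angle between plate's own z axis and vertical below 0.06 rad and x of roll1 in the frame of basket_floor between -0.095 and 0.095 m and y of roll1 in the frame of basket_floor between -0.095 and 0.095 m and z of roll1 in the frame of basket_floor between 0.008 and 0.034 m and angle between each of roll1, roll2, roll3, roll4's own z axis and vertical below 0.5 rad and x of roll2 in the frame of basket_floor between -0.095 and 0.095 m and y of roll2 in the frame of basket_floor between -0.095 and 0.095 m and z of roll2 in the frame of basket_floor between 0.008 and 0.034 m and x of roll3 in the frame of basket_floor between -0.095 and 0.095 m and y of roll3 in the frame of basket_floor between -0.095 and 0.095 m and z of roll3 in the frame of basket_floor between 0.008 and 0.034 m and x of roll4 in the frame of basket_floor between -0.095 and 0.095 m and y of roll4 in the frame of basket_floor between -0.095 and 0.095 m and z of roll4 in the frame of basket_floor between 0.008 and 0.034 m and contact force between the fingers and roll1 below 0.1 N and contact force between the fingers and roll2 below 0.1 N and contact force between the fingers and roll3 below 0.1 N and contact force between the fingers and roll4 below 0.1 N), for 0.2 s.
4. the drawer is home at its catch with the rolls in it (value of joint drawer below 0.003 m and x of roll1 in the frame of basket_floor between -0.095 and 0.095 m and y of roll1 in the frame of basket_floor between -0.095 and 0.095 m and z of roll1 in the frame of basket_floor between 0.008 and 0.034 m and angle between each of roll1, roll2, roll3, roll4's own z axis and vertical below 0.5 rad and x of roll2 in the frame of basket_floor between -0.095 and 0.095 m and y of roll2 in the frame of basket_floor between -0.095 and 0.095 m and z of roll2 in the frame of basket_floor between 0.008 and 0.034 m and x of roll3 in the frame of basket_floor between -0.095 and 0.095 m and y of roll3 in the frame of basket_floor between -0.095 and 0.095 m and z of roll3 in the frame of basket_floor between 0.008 and 0.034 m and x of roll4 in the frame of basket_floor between -0.095 and 0.095 m and y of roll4 in the frame of basket_floor between -0.095 and 0.095 m and z of roll4 in the frame of basket_floor between 0.008 and 0.034 m), for 0.3 s.
5. the start button is pressed down with the drawer home (value of joint drawer below 0.003 m and value of joint start above 0.0045 m), for 0.05 s.
At the end, for the whole second after the job is handed in: Drawer within 3 mm of home, start button up again; tin upright on the mat (centre within 35 mm along, 30 mm across); plate flat on the basket floor (5 mm, 0.06 rad); every roll in the basket on the plate, tilt under 0.5 rad, base under 34 mm above the floor (all of step 4 and x of tin in the frame of mat between -0.035 and 0.035 m and y of tin in the frame of mat between -0.03 and 0.03 m and z of tin in the frame of mat between 0.003 and 0.012 m and angle between tin's own z axis and vertical below 0.12 rad and z of plate in the frame of basket_floor between -0.003 and 0.005 m and x of plate in the frame of basket_floor between -0.02 and 0.02 m and y of plate in the frame of basket_floor between -0.02 and 0.02 m and angle between plate's own z axis and vertical below 0.06 rad and value of joint start below 0.0015 m and linear speed of tin below 0.02 m/s); the robot touches nothing.
It fails at once if the drawer is slammed: it moves shut faster than 0.5 m/s (velocity of joint drawer below -0.5 m/s).
It fails at once if a bystander is shoved by more than 5 cm or knocked over (distance of any of jam_jar, oil_bottle, mug, pepper_mill, bean_can, spatula, salt_box from where it was at the start of the episode above 0.05 m or angle between any of jam_jar, oil_bottle, mug, pepper_mill, bean_can, salt_box's own z axis and vertical above 0.5 rad).
Of roll1, roll2, roll3, roll4 only 2 to 4 are there at a start; the rules pass over those that are not, and their reading is None.
At some moment in a run one of roll1, roll2, roll3, roll4 may be knocked a few centimetres aside while the robot is not near it.
Once in a run the grip may slacken for a moment while it holds something.
It also fails if it takes over 210 s, if anything falls off the work surface, if the arm or the gripper's body presses on something with over 40 N, if the wrist force passes 120 N, or if a joint passes its speed limit or range.

### The arm

A 6-joint arm with a two-finger parallel gripper is mounted at the origin on the work surface. World frame = base frame: x ahead of the robot, y to its left, z up, the work surface at z = 0. Lengths are in m, angles in rad, forces in N, time in s.
With the tool pointing down it reaches from about 0.35 to 0.775 m from the base axis. Payload 7.3 kg.
Tool frame: the origin (TCP) lies at the very end of the fingers, on their centre line; the grasp point (between the pads) lies 19 mm behind it; z points along the fingers, y is the direction in which the jaws open and shut (so a half turn about z gives the same grasp; the last joint's range is limited). The gripper opens to 92 mm and grips with 3 to 60 N. Pads are 19 mm wide; open, the fingers measure 130 mm over their backs; the gripper's body (75 mm by 190 mm) begins 47 mm behind the grasp point.
Start: joints at [-1.35, 0.342, 1.524, -0, 1.275, -0.146], TCP at [0.188, -0.49, 0.227] pointing down, gripper open.
Joint ranges: [-2.53, 2.53], [-0.77, 2.02], [0.04, 2.7], [-1, 4.14], [0.28, 2.66], [-3.11, 3.11]. Speed limits (rad/s): [2.57, 2.57, 3.14, 3.14, 3.14, 3.14].

### API

Orientations are given as [roll, pitch, yaw] about the fixed x, y, z axes, in that order (R = Rz(yaw) Ry(pitch) Rx(roll)).
In Python, from cell import robot gives the robot as it stands.
- The arm moves only by the tool apply_moves, never from a script. Its argument "plan" is a list of rows, each an object of numbers: "tx", "ty", "tz": the shift along the tool's x, y, z in m; "yaw": the turn about the tool's z in rad; "grip": the opening, from -1 (shut) to 1 (fully open), so that 0 is half open. In form: [{"tx": .., "ty": .., "tz": .., "yaw": .., "grip": ..}, ...]. A call has 1 to 8 rows; each row is the pose to reach, as a shift and turn from the pose commanded when the call began, along the tool's axes at that moment; what a row does not reach only later rows make up. A row lasts 1/8 s, in which the tool goes at most 62.5 mm and 10.7 degrees, less where a joint would pass 70% of its speed; a pose out of reach is approached as far as the arm can. A call with a gripper value outside its range is refused whole. The fingers move at their own pace and stop on an object; "force" is the grip in N (left out, the last holds). Time passes only in rows, so rows that repeat a pose let the fingers close. It gives the time, the measured TCP pose, the force and the opening at its end, in the units of the state.
- robot.observe(): the state, without advancing time (a new reading comes with each control period).
- robot.read_camera(name): name is "scene" or "top"; returns (picture, depth): 400x640x3 uint8, red, green, blue; 400x640 float32, m along the optical axis (not along the pixel's ray), 0 where there is no reading.
- robot.get_calibration(name): a dict with "camera_matrix" (3x3 intrinsics, pixels), "R" (3x3) and "t" (3): a world point X has camera coordinates R X + t. Camera axes: x right, y down, z forward; pixel columns grow to the right and rows downward; lengths in m; the calibration is good to about 2 mm. A picture is of the moment at which its call begins. get_calibration takes no time and is no camera call.
- robot.hand_in(): hands the job in, once; it reports no verdict.
Trained networks look in the newest picture that a camera, given by its name, has taken for a name from the list of things; names that differ only in an ending like _2 or _b are one class to them, and where a whole thing is asked for, a point or a joint stands for the part that bears it (a point fixed in the world has none). Each returns a list of dicts, best first, with "confidence" (0 to 1); they miss things now and then, are a little off and sometimes report something else, mostly with a low value. They report only what shows in the picture. A call takes as long as a camera call. They do not tell look-alikes from the thing itself.
- robot.outline_of(label, camera): "region" (400x640 bool, what is visible of it) and "pixel" ([row, column] in pixels, amid what is visible of it).
- robot.tip_of(label, camera): "pixel" ([row, column] in pixels: a listed point, or the origin of a listed thing).
The state is a dict: "time": time; "qpos": joint angles; "qvel": joint speeds; "joint_efforts": joint torques, N m; "tool_pos": TCP position; "tool_rot": TCP orientation; "contact_force": force on the tool from outside, world axes, zero at the start; "torque": the same for the moment, N m; "opening": finger opening in m.
Only numpy, scipy, OpenCV 4.12 (cv2) and the standard library are available. Lean on these libraries where they do the work, as an engineer would, in place of code of your own. Each camera call takes 0.05 s, during which the arm holds its last target.

## Working session

There is one attempt and no reset: what is moved stays moved. The work goes in short steps, Python scripts to look and compute and a tool call to move; the robot and the scene stay as the last step left them, time stands still between calls to the robot, and variables do not carry over. Pictures are saved under pics/ and viewed, and the job is handed in when it is done.

Besides the shell and the picture viewer there is one more tool, called as name(argument=value, ...) on one line, values as JSON. apply_moves: Moves the arm, as the interface text tells. Its arguments: {"type":"object","properties":{"plan":{"type":"array","items":{"type":"object","properties":{"tx":{"type":"number"},"ty":{"type":"number"},"tz":{"type":"number"},"yaw":{"type":"number"},"grip":{"type":"number"}}}},"force":{"type":"number"}},"required":["plan"]}

```bash
mkdir -p pics; ls; python3 - <<'E'
from cell import robot
import cv2,numpy as np
s=robot.observe();print({k:np.round(v,3).tolist() for k,v in s.items()})
for c in ["scene","top"]:
    p,d=robot.read_camera(c); cv2.imwrite(f"pics/{c}0.png",p[:,:,::-1]); np.save(f"pics/{c}0_d.npy",d); np.save(f"pics/{c}0_p.npy",p)
    k=robot.get_calibration(c); print(c,{a:np.round(b,3).tolist() for a,b in k.items()})
E
```

```text
pics
{'time': 0.0, 'qpos': [-1.35, 0.343, 1.525, 0.0, 1.275, -0.146], 'qvel': [0.001, -0.002, 0.0, -0.0, -0.001, -0.001], 'joint_efforts': [0.0, -43.125, -24.422, 0.072, 0.056, -0.0], 'tool_pos': [0.188, -0.49, 0.226], 'tool_rot': [-3.14, -0.0, 0.367], 'contact_force': [1.142, -0.044, 0.093], 'torque': [-0.035, 0.009, 0.004], 'opening': 0.092}
scene {'camera_matrix': [[465.715, 0.0, 321.414], [0.0, 465.715, 196.308], [0.0, 0.0, 1.0]], 'R': [[0.636, 0.771, -0.018], [0.618, -0.523, -0.587], [-0.462, 0.363, -0.809]], 't': [-0.303, -0.281, 1.938]}
top {'camera_matrix': [[493.646, 0.0, 321.221], [0.0, 493.646, 198.544], [0.0, 0.0, 1.0]], 'R': [[0.016, -1.0, -0.008], [-0.992, -0.015, -0.126], [0.126, 0.01, -0.992]], 't': [-0.057, 0.562, 1.686]}
```

View pics/scene0.png

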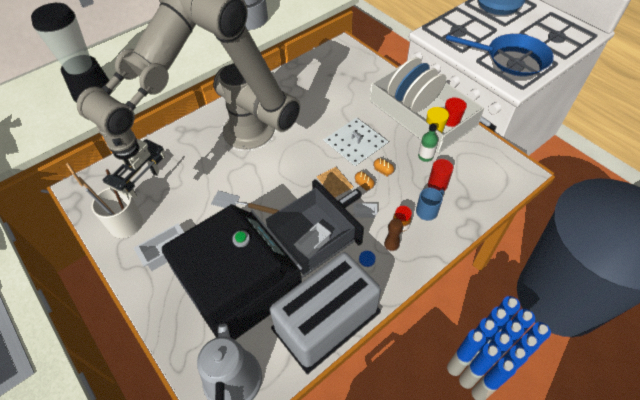

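View pics/top0.png

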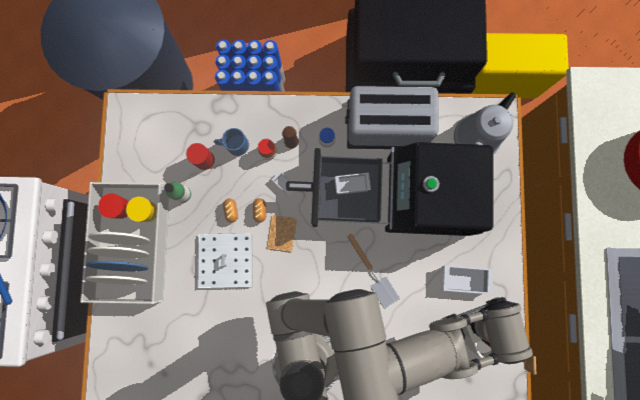

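Top view: two rolls at about (row 210, col 231) and (210, 260). The plate is at (261, 224), cork mat (234, 281), open basket (190, 350) with the tin at (184, 352), green button (184, 431). A second tin-like box sits on the counter at (280, 466). Next I measure.

```bash
cat > h.py <<'E'
from cell import robot
import cv2,numpy as np
def cal(c):
    k=robot.get_calibration(c); return np.array(k["camera_matrix"]),np.array(k["R"]),np.array(k["t"])
def cloud(d,c):
    K,R,t=cal(c); v,u=np.mgrid[:400,:640]
    P=np.stack([(u-K[0,2])/K[0,0]*d,(v-K[1,2])/K[1,1]*d,d],-1)
    W=(P-t)@R; W[d<=0]=np.nan; return W
def ray(px,c,z):  # pixel [row,col] onto plane z
    K,R,t=cal(c); r=np.array([(px[1]-K[0,2])/K[0,0],(px[0]-K[1,2])/K[1,1],1])@R; o=-t@R
    return o+r*(z-o[2])/r[2]
def proj(X,c):
    K,R,t=cal(c); p=K@(R@np.asarray(X,float)+t); return p[:2]/p[2]
def shot(c,name):
    p,d=robot.read_camera(c); cv2.imwrite(f"pics/{name}.png",p[:,:,::-1]); np.save(f"pics/{name}_d.npy",d); return p,d
def crop(p,r0,r1,c0,c1,f,name):
    im=cv2.resize(p[r0:r1,c0:c1,::-1],None,fx=f,fy=f,interpolation=cv2.INTER_CUBIC); cv2.imwrite(f"pics/{name}.png",im)
E
python3 - <<'E'
from h import *
W={c:cloud(np.load(f"pics/{c}0_d.npy"),c) for c in ["top","scene"]}
for l in ["tin","plate","mat","roll1","fryer","basket_floor","jam_jar","oil_bottle","mug","pepper_mill","bean_can","spatula","salt_box"]:
  for c in ["top","scene"]:
    for o in robot.outline_of(l,c)[:5]:
        if o["confidence"]<.3: continue
        m=o["region"]; P=W[c][m]; P=P[~np.isnan(P[:,0])]
        if len(P)==0: continue
        zt=np.percentile(P[:,2],95)
        print(l,c,round(o["confidence"],2),np.round(o["pixel"]),m.sum(),"med",np.round(np.median(P,0),3),"ztop",round(zt,3),"lo",np.round(np.percentile(P,2,axis=0),3),"hi",np.round(np.percentile(P,98,axis=0),3))
for l,z in [("start_top",.287),("handle_end",.112),("basket_floor",.036)]:
  for c in ["top","scene"]:
    for o in robot.tip_of(l,c)[:2]: print(l,c,round(o["confidence"],2),np.round(o["pixel"],1),np.round(ray(o["pixel"],c,z),3))
print(robot.observe()["time"])
E
```

```text
tin top 0.92 [184. 354.] 664 med [ 0.617 -0.158  0.043] ztop 0.075 lo [ 0.582 -0.214  0.03 ] hi [ 0.651 -0.101  0.077]
tin top 0.58 [278. 468.] 1238 med [ 0.293 -0.559  0.009] ztop 0.055 lo [ 0.252 -0.627 -0.002] hi [ 0.334 -0.469  0.057]
tin top 0.56 [183. 280.] 204 med [0.627 0.094 0.004] ztop 0.029 lo [ 0.579  0.062 -0.005] hi [0.653 0.12  0.032]
tin scene 0.94 [248. 157.] 947 med [ 0.266 -0.576  0.026] ztop 0.052 lo [ 0.251 -0.626 -0.002] hi [ 0.337 -0.473  0.053]
tin scene 0.75 [241. 314.] 691 med [ 0.612 -0.149  0.048] ztop 0.072 lo [ 0.584 -0.209  0.032] hi [ 0.65  -0.098  0.074]
tin scene 0.69 [209. 365.] 278 med [0.615 0.087 0.008] ztop 0.025 lo [ 0.582  0.047 -0.005] hi [0.652 0.12  0.028]
plate top 0.91 [259. 226.] 2883 med [0.344 0.282 0.016] ztop 0.023 lo [0.255 0.195 0.007] hi [0.435 0.373 0.026]
plate scene 0.73 [145. 355.] 1682 med [0.35  0.28  0.014] ztop 0.021 lo [ 0.25   0.195 -0.003] hi [0.436 0.374 0.032]
mat top 0.83 [233. 283.] 864 med [0.442 0.089 0.006] ztop 0.012 lo [ 0.384  0.046 -0.004] hi [0.499 0.134 0.014]
mat top 0.39 [150. 268.] 297 med [0.73  0.142 0
[... 3554 characters left out ...]
p 0.51 [135. 327.] 284 med [ 0.775 -0.065  0.065] ztop 0.075 lo [ 0.754 -0.094 -0.005] hi [ 0.807 -0.036  0.077]
salt_box scene 0.88 [260. 369.] 317 med [ 0.791 -0.068  0.065] ztop 0.072 lo [ 0.748 -0.09  -0.003] hi [ 0.814 -0.039  0.076]
start_top top 0.67 [184.2 431.7] [ 0.579 -0.379  0.287]
start_top scene 0.6 [234.4 240.4] [ 0.582 -0.374  0.287]
handle_end top 0.75 [185.4 284.2] [0.595 0.076 0.112]
handle_end scene 0.85 [193.1 359.5] [0.601 0.069 0.112]
basket_floor top 0.77 [190.9 349. ] [ 0.591 -0.144  0.036]
basket_floor top 0.54 [151.8 266.5] [0.726 0.148 0.036]
basket_floor scene 0.62 [234.8 241.7] [ 0.433 -0.317  0.036]
basket_floor scene 0.55 [238. 310.] [ 0.594 -0.146  0.036]
1.7
```

```bash
python3 - <<'E'
from h import *
p=np.load("pics/top0_p.npy"); q=np.load("pics/scene0_p.npy")
crop(p,120,310,190,400,3.8,"c1"); crop(q,110,290,260,420,3.3,"c2"); crop(p,250,310,420,510,6,"c3")
E
```

```text
(no output)
```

View pics/c1.png

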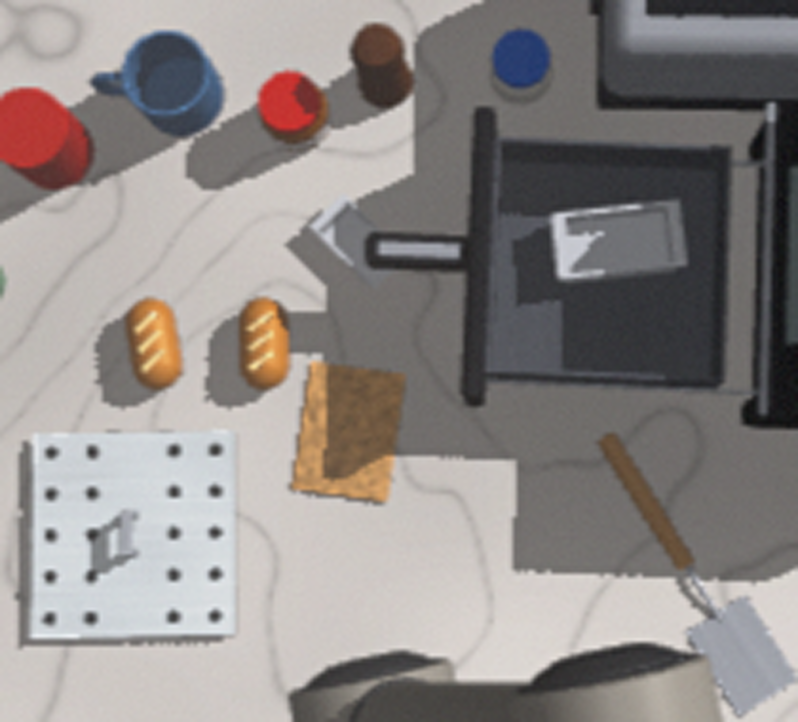

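View pics/c2.png

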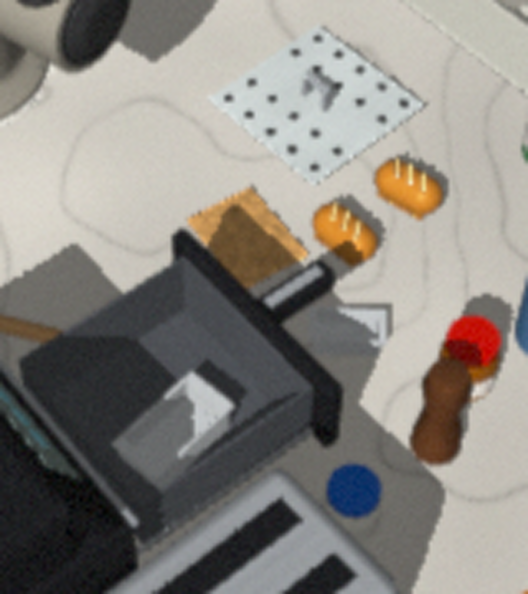

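Tin candidates in the top picture: A (184,352) in the basket, about 116x60x36. B (280,466) on the counter, about 160x80x55, too big. C (183,280) under the handle, about 28 high, too small. A fits and stands in the basket as described. Now precise poses.

```bash
cat > fit.py <<'E'
from h import *
def rect(P):
    (cx,cy),(w,h),a=cv2.minAreaRect(P[:,:2].astype(np.float32)*1000); 
    if w<h: w,h,a=h,w,a+90
    return np.round([cx,cy,w,h,(a+90)%180-90],1)
def sel(W,lo,hi):
    m=np.all((W>=lo)&(W<=hi),-1); m=m.astype(np.uint8)
    return m
def big(m):
    n,l,s,_=cv2.connectedComponentsWithStats(m); k=1+np.argmax(s[1:,4]); return l==k
E
python3 - <<'E'
from fit import *
W={c:cloud(np.load(f"pics/{c}0_d.npy"),c) for c in ["top","scene"]}
import itertools
boxes={"tin rim":([.55,-.25,.064],[.68,-.06,.083]),
"plate top":([.22,.16,.009],[.46,.41,.026]),
"roll a":([.45,.225,.012],[.6,.32,.06]),
"roll b":([.45,.135,.012],[.6,.205,.06]),
"basket rim+front":([.44,-.28,.118],[.74,-.0,.15]),
"drawer front":([.42,-.06,.128],[.76,.0,.15]),
"handle top":([.54,-.02,.115],[.65,.1,.14]),
"loop":([.30,.23,.034],[.4,.33,.07]),
"button":([.54,-.42,.28],[.62,-.34,.3]),
"fryer top":([.40,-.6,.255],[.74,-.2,.275]),
"C":([.56,.04,.014],[.66,.14,.04]),
}
for n,(lo,hi) in boxes.items():
  for c in W:
    m=sel(W[c],lo,hi)
    if m.sum()<5: print(n,c,"few");continue
    b=big(m); P=W[c][b]; print(n,c,b.sum(),rect(P),"mean",np.round(P.mean(0),4),"all",rect(W[c][m>0]))
for c in W:
  o=robot.outline_of("mat",c)[0]; P=W[c][big(o["region"].astype(np.uint8))]; P=P[~np.isnan(P[:,0])]; print("mat",c,rect(P),P.mean(0).round(4))
  k=W[c][(np.abs(W[c][...,0]-.3)<.15)&(np.abs(W[c][...,1]-0.0)<.1)]; print("counter z",np.nanmedian(k[:,2]))
E
```

```text
tin rim top 199 [ 615.1 -155.1  116.4   62.1  -82.2] mean [ 0.615  -0.1559  0.0714] all [ 609.1 -169.7  151.3  111.6   89.6]
tin rim scene 216 [ 616.5 -153.1  118.8   62.7  -82.5] mean [ 0.6168 -0.1532  0.0691] all [ 620.9 -170.6  154.1  122.2   88.2]
plate top top 2675 [345.  284.  187.5 187.  -88.8] mean [0.344  0.2833 0.0164] all [342.  280.5 233.6 228.5 -89.3]
plate top scene 1438 [345.3 284.5 191.6 191.2   3.4] mean [0.3492 0.282  0.0143] all [345.5 283.3 196.4 190.5 -88.2]
roll a top 286 [519.1 270.7  83.4  46.2  13.3] mean [0.5173 0.2677 0.0389] all [519.1 270.7  83.4  46.2  13.3]
roll a scene 229 [521.8 270.7  80.9  48.    4.9] mean [0.5259 0.2646 0.0338] all [521.8 270.7  80.9  48.    4.9]
roll b top 283 [520.  168.9  84.3  44.1   1.1] mean [0.5186 0.1672 0.039 ] all [520.  168.9  84.3  44.1   1.1]
roll b scene 231 [5.231e+02 1.679e+02 8.230e+01 4.740e+01 2.000e-01] mean [0.5278 0.1634 0.0342] all [5.231e+02 1.679e+02 8.230e+01 4.740e+01 2.000e-01]
basket rim+front top 664 [598.9 -75.2 252.7 154.6   8.8] mean [ 0.5865 -0.0374  0.1322] all [ 586.3 -141.8  283.   262.    88.3]
[... 1032 characters left out ...]
all [ 584.6 -377.6   31.1   28.7   30.7]
fryer top top 6574 [ 580.1 -448.3  264.6  245.8   -1.5] mean [ 0.5778 -0.4503  0.2643] all [ 580.1 -447.7  264.4  247.3   -1.4]
fryer top scene 6870 [ 582.9 -449.5  262.   241.2   -1.6] mean [ 0.5918 -0.4556  0.2623] all [ 582.9 -449.5  262.   241.2   -1.6]
C top 67 [616.8  84.2  85.8  40.3  45.6] mean [0.6191 0.0949 0.0249] all [617.7  83.3  85.8  42.8  45.6]
C scene 123 [617.7  84.   81.9  50.8  46.3] mean [0.6183 0.0848 0.0214] all [617.7  84.   81.9  50.8  46.3]
mat top [442.6  90.  121.3  90.   -6.9] [0.4421 0.0898 0.0054]
counter z 0.005721241161725691
mat scene [443.2  91.6 125.1  91.4  -7.3] [0.4453 0.0911 0.003 ]
counter z 0.20424490069039142
```

```bash
cat > mv.py <<'E'
import sys,json,numpy as np
from cell import robot
# usage: mv.py "x y z yawdeg [n]" ... ; prints tool-frame shifts from measured pose
s=robot.observe(); p=np.array(s["tool_pos"]); yaw=s["tool_rot"][2]
print("t",round(s["time"],2),"pos",p.round(4),"rot",np.round(s["tool_rot"],3),"q6",round(s["qpos"][5],2),"open",round(s["opening"],4),"F",np.round(s["contact_force"],1))
for a in sys.argv[1:]:
    v=[float(q) for q in a.split()]; d=np.array(v[:3])-p
    r=[d[0]*np.cos(yaw)+d[1]*np.sin(yaw), d[0]*np.sin(yaw)-d[1]*np.cos(yaw), -d[2]]
    dy=-(np.radians(v[3])-yaw); dy=(dy+np.pi)%(2*np.pi)-np.pi
    print("->",np.round(r,4).tolist(),"yaw",round(dy,3),"rows>=",int(np.ceil(max(np.linalg.norm(d)/.0625,abs(dy)/.1867))))
E
python3 mv.py "0.188 -0.49 0.30 21" "0.40 -0.10 0.30 60" "0.616 -0.154 0.30 97.7" 
```

```text
t 1.8 pos [ 0.1883 -0.4901  0.2267] rot [ 3.141 -0.     0.367] q6 -0.15 open 0.0917 F [-0.9 -0.2 -0. ]
-> [-0.0002, -0.0002, -0.0733] yaw 0.0 rows>= 2
-> [0.3375, -0.2883, -0.0733] yaw -0.68 rows>= 8
-> [0.5198, -0.1604, -0.0733] yaw -1.338 rows>= 9
```

apply_moves(plan=[{"tx": 0, "ty": 0, "tz": -0.06, "yaw": 0, "grip": 1}, {"tx": 0.02, "ty": -0.02, "tz": -0.09, "yaw": -0.05, "grip": 1}, {"tx": 0.3375, "ty": -0.288, "tz": -0.09, "yaw": -0.68, "grip": 1}, {"tx": 0.3375, "ty": -0.288, "tz": -0.09, "yaw": -0.68, "grip": 1}, {"tx": 0.3375, "ty": -0.288, "tz": -0.09, "yaw": -0.68, "grip": 1}, {"tx": 0.3375, "ty": -0.288, "tz": -0.09, "yaw": -0.68, "grip": 1}, {"tx": 0.3375, "ty": -0.288, "tz": -0.09, "yaw": -0.68, "grip": 1}, {"tx": 0.3375, "ty": -0.288, "tz": -0.09, "yaw": -0.68, "grip": 1}])

```text
time: 2.8
tool_pos: [0.3812, -0.1339, 0.317]
tool_rot: [3.14, 0.0, 1.046]
contact_force: [1.9, -0.7, 0.9]
opening: 0.0915
```

```bash
python3 mv.py "0.616 -0.154 0.30 97.7" "0.616 -0.154 0.15 97.7"; python3 - <<'E'
from fit import *
p,d=shot("top","top1"); q,e=shot("scene","scene1")
E
```

```text
t 2.8 pos [ 0.3812 -0.1339  0.317 ] rot [3.14  0.    1.046] q6 -0.0 open 0.0915 F [ 1.9 -0.7  0.9]
-> [0.1001, 0.2134, 0.017] yaw -0.659 rows>= 4
-> [0.1001, 0.2134, 0.167] yaw -0.659 rows>= 5
```

View pics/scene1.png

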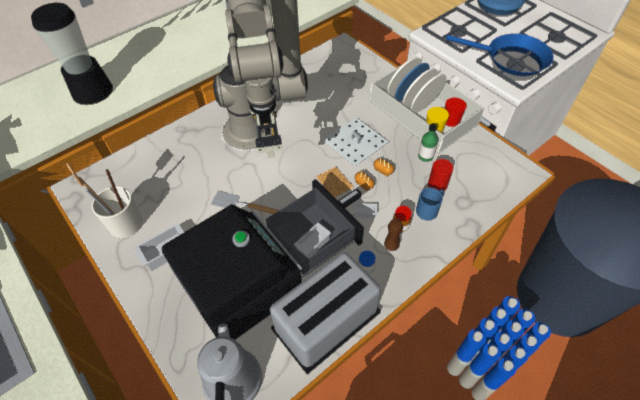

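View pics/top1.png

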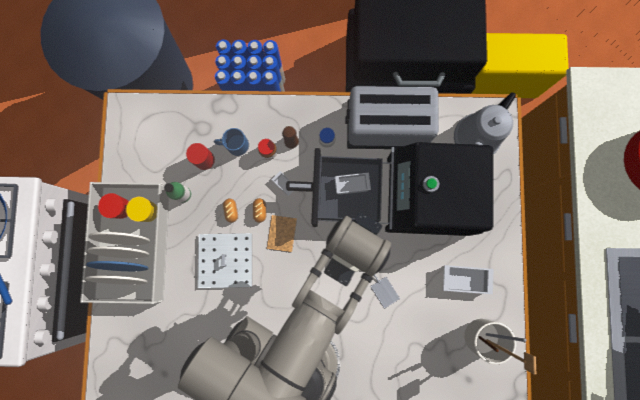

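With the arm moved, the pictures show no third roll: only those at top (209,231) and (210,260). The formerly hidden area holds just a utensil pot at (342,493). On to above the tin.

apply_moves(plan=[{"tx": 0.1, "ty": 0.213, "tz": 0.017, "yaw": -0.659, "grip": 1}, {"tx": 0.1, "ty": 0.213, "tz": 0.017, "yaw": -0.659, "grip": 1}, {"tx": 0.1, "ty": 0.213, "tz": 0.017, "yaw": -0.659, "grip": 1}, {"tx": 0.1, "ty": 0.213, "tz": 0.017, "yaw": -0.659, "grip": 1}, {"tx": 0.1, "ty": 0.213, "tz": 0.167, "yaw": -0.659, "grip": 1}, {"tx": 0.1, "ty": 0.213, "tz": 0.167, "yaw": -0.659, "grip": 1}, {"tx": 0.1, "ty": 0.213, "tz": 0.167, "yaw": -0.659, "grip": 1}, {"tx": 0.1, "ty": 0.213, "tz": 0.167, "yaw": -0.659, "grip": 1}])

```text
time: 3.9
tool_pos: [0.6136, -0.1561, 0.1473]
tool_rot: [-3.137, -0.002, 1.705]
contact_force: [0.3, -0.4, 0.1]
opening: 0.0918
```

```bash
python3 mv.py "0.616 -0.154 0.062 97.7"; python3 - <<'E'
from fit import *
q,e=shot("scene","scene2");crop(q,150,300,220,400,4,"c4")
E
```

```text
t 3.9 pos [ 0.6136 -0.1561  0.1473] rot [-3.137e+00 -2.000e-03  1.705e+00] q6 -0.5 open 0.0918 F [ 0.3 -0.4  0.1]
-> [0.0018, 0.0027, 0.0853] yaw -0.0 rows>= 2
```

View pics/c4.png

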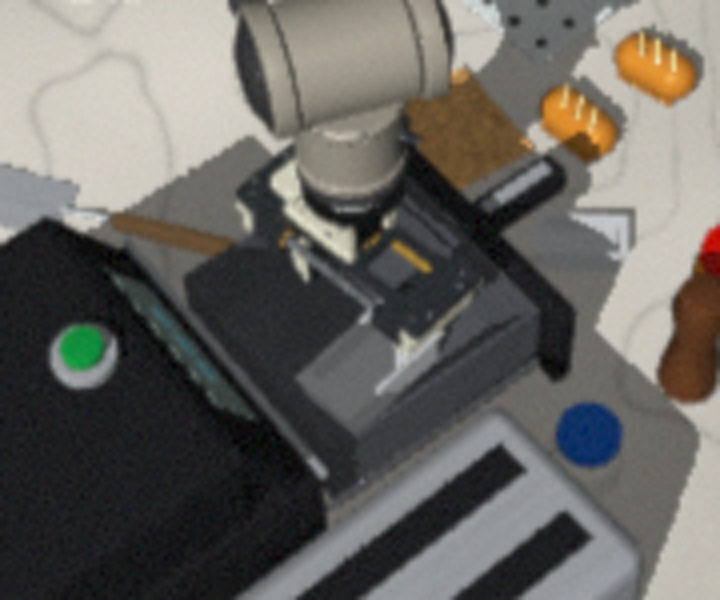

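The picture shows the fingers straddling the tin at (290,400) in the crop. The body's long side runs across the basket, so I keep the TCP at 0.062 to clear the side wall.

apply_moves(plan=[{"tx": 0.002, "ty": 0.002, "tz": 0.04, "yaw": 0, "grip": 1}, {"tx": 0.002, "ty": 0.002, "tz": 0.06, "yaw": 0, "grip": 1}, {"tx": 0.002, "ty": 0.002, "tz": 0.075, "yaw": 0, "grip": 1}, {"tx": 0.002, "ty": 0.002, "tz": 0.084, "yaw": 0, "grip": 1}, {"tx": 0.002, "ty": 0.002, "tz": 0.085, "yaw": 0, "grip": 1}, {"tx": 0.002, "ty": 0.002, "tz": 0.085, "yaw": 0, "grip": 1}])

```text
time: 4.7
tool_pos: [0.6173, -0.1537, 0.0656]
tool_rot: [3.14, 0.001, 1.706]
contact_force: [-0.1, 0.4, 0.1]
opening: 0.0917
```

apply_moves(plan=[{"tx": 0, "ty": 0, "tz": 0, "yaw": 0, "grip": -0.2}, {"tx": 0, "ty": 0, "tz": 0, "yaw": 0, "grip": -0.4}, {"tx": 0, "ty": 0, "tz": 0, "yaw": 0, "grip": -1}, {"tx": 0, "ty": 0, "tz": 0, "yaw": 0, "grip": -1}, {"tx": 0, "ty": 0, "tz": 0, "yaw": 0, "grip": -1}, {"tx": 0, "ty": 0, "tz": 0, "yaw": 0, "grip": -1}], force=30)

```text
time: 5.45
tool_pos: [0.6167, -0.1535, 0.0648]
tool_rot: [-3.141, 0.0, 1.706]
contact_force: [-0.9, 0.7, 1.9]
opening: 0.0594
```

```bash
python3 mv.py "0.616 -0.154 0.20 97.7" "0.443 0.091 0.20 172.9"
```

```text
t 5.45 pos [ 0.6167 -0.1535  0.0648] rot [-3.141  0.     1.706] q6 -0.5 open 0.0594 F [-0.9  0.7  1.9]
-> [-0.0004, -0.0007, -0.1352] yaw 0.001 rows>= 3
-> [0.2656, -0.1392, -0.1352] yaw -1.312 rows>= 8
```

apply_moves(plan=[{"tx": 0, "ty": 0, "tz": -0.02, "yaw": 0, "grip": -1}, {"tx": 0, "ty": 0, "tz": -0.05, "yaw": 0, "grip": -1}, {"tx": 0, "ty": 0, "tz": -0.09, "yaw": 0, "grip": -1}, {"tx": 0, "ty": 0, "tz": -0.13, "yaw": 0, "grip": -1}, {"tx": 0, "ty": 0, "tz": -0.15, "yaw": 0, "grip": -1}, {"tx": 0, "ty": 0, "tz": -0.15, "yaw": 0, "grip": -1}])

```text
time: 6.2
tool_pos: [0.6174, -0.1536, 0.2162]
tool_rot: [3.139, 0.002, 1.706]
contact_force: [0.1, 0.0, -0.8]
opening: 0.0595
```

```bash
python3 mv.py "0.443 0.091 0.21 172.9"; python3 - <<'E'
from fit import *
q,e=shot("scene","scene3");crop(q,150,300,220,400,4,"c5")
E
```

```text
t 6.2 pos [ 0.6174 -0.1536  0.2162] rot [3.139e+00 2.000e-03 1.706e+00] q6 -0.5 open 0.0595 F [ 0.1  0.  -0.8]
-> [0.2659, -0.1399, 0.0062] yaw -1.312 rows>= 8
```

View pics/c5.png

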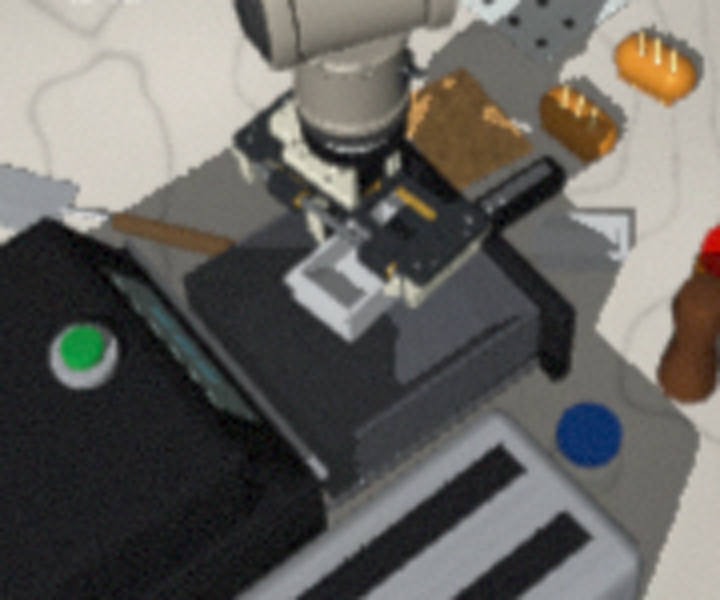

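The tin is held level in the jaws (crop 340,285), clear of the basket. Carrying it to the mat.

apply_moves(plan=[{"tx": 0.033, "ty": -0.017, "tz": 0, "yaw": -0.16, "grip": -1}, {"tx": 0.066, "ty": -0.035, "tz": 0, "yaw": -0.32, "grip": -1}, {"tx": 0.1, "ty": -0.052, "tz": 0, "yaw": -0.49, "grip": -1}, {"tx": 0.133, "ty": -0.07, "tz": 0, "yaw": -0.65, "grip": -1}, {"tx": 0.166, "ty": -0.087, "tz": 0, "yaw": -0.82, "grip": -1}, {"tx": 0.2, "ty": -0.105, "tz": 0, "yaw": -0.98, "grip": -1}, {"tx": 0.233, "ty": -0.122, "tz": 0, "yaw": -1.15, "grip": -1}, {"tx": 0.266, "ty": -0.14, "tz": 0.006, "yaw": -1.312, "grip": -1}])

```text
time: 7.25
tool_pos: [0.4409, 0.0922, 0.2074]
tool_rot: [-3.141, -0.002, 3.023]
contact_force: [0.4, 0.5, -0.2]
opening: 0.0594
```

```bash
python3 mv.py "0.443 0.091 0.036 172.9"
```

```text
t 7.25 pos [0.4409 0.0922 0.2074] rot [-3.141e+00 -2.000e-03  3.023e+00] q6 -1.42 open 0.0594 F [ 0.4  0.5 -0.2]
-> [-0.0023, -0.001, 0.1714] yaw 0.005 rows>= 3
```

apply_moves(plan=[{"tx": -0.002, "ty": -0.001, "tz": 0.05, "yaw": 0, "grip": -1}, {"tx": -0.002, "ty": -0.001, "tz": 0.1, "yaw": 0, "grip": -1}, {"tx": -0.002, "ty": -0.001, "tz": 0.14, "yaw": 0, "grip": -1}, {"tx": -0.002, "ty": -0.001, "tz": 0.16, "yaw": 0, "grip": -1}, {"tx": -0.002, "ty": -0.001, "tz": 0.168, "yaw": 0, "grip": -1}, {"tx": -0.002, "ty": -0.001, "tz": 0.171, "yaw": 0, "grip": -1}, {"tx": -0.002, "ty": -0.001, "tz": 0.172, "yaw": 0, "grip": -1}, {"tx": -0.002, "ty": -0.001, "tz": 0.172, "yaw": 0, "grip": -1}])

```text
time: 8.25
tool_pos: [0.4444, 0.0901, 0.0373]
tool_rot: [3.141, 0.001, 3.018]
contact_force: [0.2, -0.1, -1.8]
opening: 0.0597
```

```bash
python3 mv.py; python3 - <<'E'
from fit import *
q,e=shot("scene","scene4");crop(q,110,240,280,440,4,"c6")
E
```

```text
t 8.25 pos [0.4444 0.0901 0.0373] rot [3.141e+00 1.000e-03 3.018e+00] q6 -1.42 open 0.0597 F [ 0.2 -0.1 -1.8]
```

View pics/c6.png

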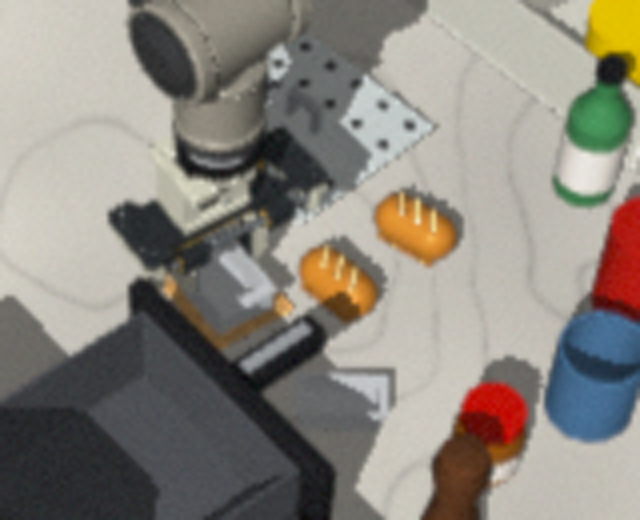

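The tin is just above the cork, seen at crop (280,225). Lower a touch and release.

apply_moves(plan=[{"tx": 0, "ty": 0, "tz": 0.002, "yaw": 0, "grip": -1}, {"tx": 0, "ty": 0, "tz": 0.003, "yaw": 0, "grip": -1}, {"tx": 0, "ty": 0, "tz": 0.003, "yaw": 0, "grip": -1}])

```text
time: 8.68
tool_pos: [0.4444, 0.0901, 0.0347]
tool_rot: [3.142, 0.001, 3.018]
contact_force: [-2.8, -0.1, 10.3]
opening: 0.0592
```

apply_moves(plan=[{"tx": 0, "ty": 0, "tz": 0, "yaw": 0, "grip": 0.4}, {"tx": 0, "ty": 0, "tz": 0, "yaw": 0, "grip": 0.8}, {"tx": 0, "ty": 0, "tz": 0, "yaw": 0, "grip": 0.8}, {"tx": 0, "ty": 0, "tz": -0.03, "yaw": 0, "grip": 0.8}, {"tx": 0, "ty": 0, "tz": -0.08, "yaw": 0, "grip": 0.8}, {"tx": 0, "ty": 0, "tz": -0.14, "yaw": 0, "grip": 0.8}, {"tx": 0, "ty": 0, "tz": -0.14, "yaw": 0, "grip": 0.8}])

```text
time: 9.55
tool_pos: [0.4466, 0.0902, 0.1778]
tool_rot: [3.14, 0.009, 3.018]
contact_force: [0.6, -0.1, -0.8]
opening: 0.0827
```

```bash
python3 mv.py "0.345 0.284 0.17 181.6" "0.345 0.284 0.06 181.6"
```

```text
t 9.55 pos [0.4466 0.0902 0.1778] rot [3.14  0.009 3.018] q6 -1.42 open 0.0827 F [ 0.6 -0.1 -0.8]
-> [0.1248, 0.1798, 0.0078] yaw -0.152 rows>= 4
-> [0.1248, 0.1798, 0.1178] yaw -0.152 rows>= 4
```

apply_moves(plan=[{"tx": 0.035, "ty": 0.045, "tz": 0, "yaw": -0.05, "grip": 0.3}, {"tx": 0.07, "ty": 0.1, "tz": 0, "yaw": -0.1, "grip": 0}, {"tx": 0.1, "ty": 0.15, "tz": 0, "yaw": -0.15, "grip": -0.2}, {"tx": 0.125, "ty": 0.18, "tz": 0.02, "yaw": -0.15, "grip": -0.2}, {"tx": 0.125, "ty": 0.18, "tz": 0.05, "yaw": -0.15, "grip": -0.2}, {"tx": 0.125, "ty": 0.18, "tz": 0.06, "yaw": -0.15, "grip": -0.2}])

```text
time: 10.3
tool_pos: [0.3406, 0.2837, 0.1116]
tool_rot: [-3.139, -0.004, -3.114]
contact_force: [-0.3, 0.2, -0.4]
opening: 0.0373
```

```bash
python3 mv.py "0.345 0.284 0.03 181.6"; python3 - <<'E'
from fit import *
p,d=shot("top","top5"); q,e=shot("scene","scene5")
W={"top":cloud(d,"top"),"scene":cloud(e,"scene")}
for n,(lo,hi) in {"tin rim":([.36,.01,.032],[.52,.17,.055]),"tin all":([.36,.01,.015],[.52,.17,.055])}.items():
  for c in W:
    m=sel(W[c],lo,hi); b=big(m); print(n,c,b.sum(),rect(W[c][b]))
for c in W:
  m=sel(W[c],[.22,.16,.009],[.46,.41,.026]); print("plate",c,rect(W[c][big(m)]))
crop(p,170,310,180,330,5,"c7"); crop(q,90,230,290,440,5,"c8")
E
```

```text
t 10.3 pos [0.3406 0.2837 0.1116] rot [-3.139 -0.004 -3.114] q6 -1.08 open 0.0373 F [-0.3  0.2 -0.4]
-> [-0.0044, 0.0002, 0.0816] yaw -0.001 rows>= 2
tin rim top 197 [441.7  85.8 115.4  61.1  -7.2]
tin rim scene 178 [442.   87.4 121.2  64.4  -7.8]
tin all top 245 [442.1  88.7 115.7  66.6  -6.8]
tin all scene 299 [442.   87.3 121.2  64.5  -7.6]
plate top [344.4 283.  186.  184.1   2.4]
plate scene [345.7 284.7 191.1 188.6 -88.2]
```

View pics/c7.png

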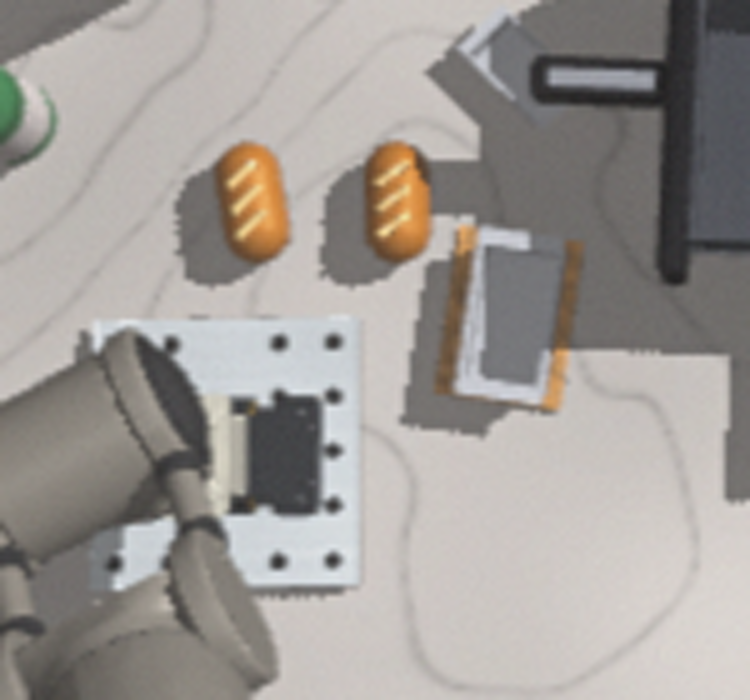

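View pics/c8.png

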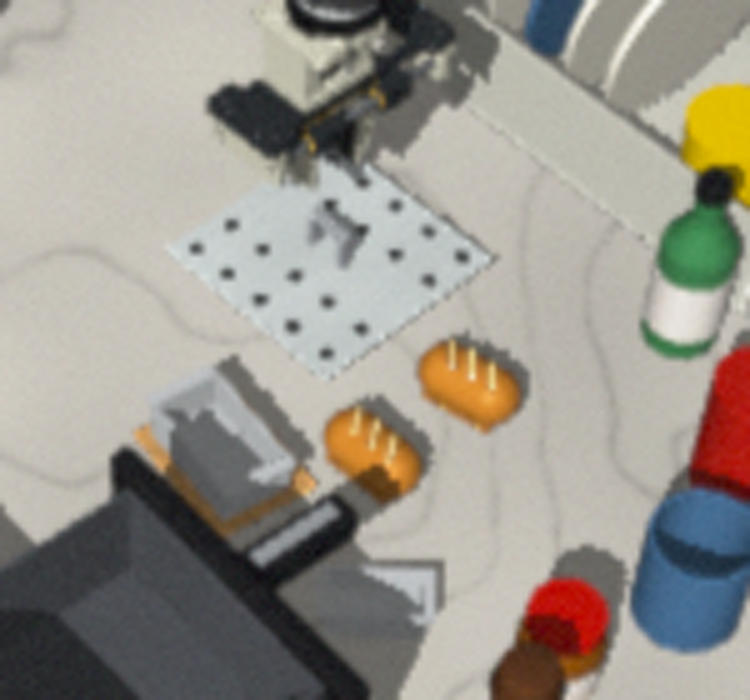

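The tin stands squarely on the mat (crop 515,320; centre 442/87 against the mat's 443/91 mm). The fingers are over the plate's loop. Descend and grip it.

apply_moves(plan=[{"tx": -0.003, "ty": 0, "tz": 0.03, "yaw": 0, "grip": -0.2}, {"tx": -0.003, "ty": 0, "tz": 0.055, "yaw": 0, "grip": -0.2}, {"tx": -0.003, "ty": 0, "tz": 0.072, "yaw": 0, "grip": -0.2}, {"tx": -0.003, "ty": 0, "tz": 0.082, "yaw": 0, "grip": -0.2}, {"tx": -0.003, "ty": 0, "tz": 0.084, "yaw": 0, "grip": -0.2}, {"tx": -0.003, "ty": 0, "tz": 0.084, "yaw": 0, "grip": -0.6}, {"tx": -0.003, "ty": 0, "tz": 0.084, "yaw": 0, "grip": -1}, {"tx": -0.003, "ty": 0, "tz": 0.084, "yaw": 0, "grip": -1}], force=45)

```text
time: 11.4
tool_pos: [0.3457, 0.2847, 0.0302]
tool_rot: [3.141, 0.001, -3.115]
contact_force: [0.3, 2.1, 2.1]
opening: 0.0116
```

apply_moves(plan=[{"tx": 0, "ty": 0, "tz": 0, "yaw": 0, "grip": -1}, {"tx": 0, "ty": 0, "tz": 0, "yaw": 0, "grip": -1}, {"tx": 0, "ty": 0, "tz": 0, "yaw": 0, "grip": -1}])

```text
time: 11.78
tool_pos: [0.3457, 0.2847, 0.0302]
tool_rot: [3.141, 0.001, -3.115]
contact_force: [0.1, 3.6, 5.5]
opening: 0.0095
```

apply_moves(plan=[{"tx": 0, "ty": 0, "tz": -0.02, "yaw": 0, "grip": -1}, {"tx": 0, "ty": 0, "tz": -0.05, "yaw": 0, "grip": -1}, {"tx": 0, "ty": 0, "tz": -0.09, "yaw": 0, "grip": -1}, {"tx": 0, "ty": 0, "tz": -0.14, "yaw": 0, "grip": -1}, {"tx": 0, "ty": 0, "tz": -0.18, "yaw": 0, "grip": -1}, {"tx": 0, "ty": 0, "tz": -0.2, "yaw": 0, "grip": -1}, {"tx": 0, "ty": 0, "tz": -0.2, "yaw": 0, "grip": -1}])

```text
time: 12.65
tool_pos: [0.3454, 0.2842, 0.2302]
tool_rot: [3.141, 0.001, -3.115]
contact_force: [-0.2, 0.2, -3.2]
opening: 0.0093
```

```bash
python3 mv.py "0.592 -0.144 0.23 178.4"; python3 - <<'E'
from fit import *
p,d=shot("top","top6"); q,e=shot("scene","scene6")
W={"top":cloud(d,"top"),"scene":cloud(e,"scene")}
for c in W:
  m=sel(W[c],[.22,.16,.18],[.46,.41,.235]); b=big(m);P=W[c][b];print("plate",c,rect(P),P.mean(0)); A=np.c_[P[:,:2]-P[:,:2].mean(0),np.ones(len(P))]; print(np.linalg.lstsq(A,P[:,2],rcond=None)[0])
for c in W:
  m=sel(W[c],[.54,-.02,.115],[.65,.1,.14]);print("handle",c,rect(W[c][big(m)]))
  for o in robot.tip_of("basket_floor",c)[:2]: print(c,o["confidence"],ray(o["pixel"],c,.036))
crop(q,60,230,250,440,4,"c9")
E
```

```text
t 12.65 pos [0.3454 0.2842 0.2302] rot [ 3.141e+00  1.000e-03 -3.115e+00] q6 -1.08 open 0.0093 F [-0.2  0.2 -3.2]
-> [-0.2353, -0.4345, 0.0002] yaw 0.054 rows>= 8
plate top [344.9 278.7 188.1 183.8 -89. ] [0.3630169  0.23996919 0.21626396]
[-0.0052451  -0.00312317  0.21626396]
plate scene [343.2 280.  193.7 192.9   1.9] [0.36598496 0.26787855 0.2126354 ]
[ 0.00173555 -0.00785538  0.2126354 ]
handle top [594.6  25.7  87.4  30.9  88.1]
top 0.82 [ 0.59342314 -0.14847658  0.036     ]
handle scene [596.6  25.4  91.2  32.7  85.7]
scene 0.94 [ 0.59493312 -0.14734404  0.036     ]
scene 0.74 [0.76445744 0.23235702 0.036     ]
```

View pics/c9.png

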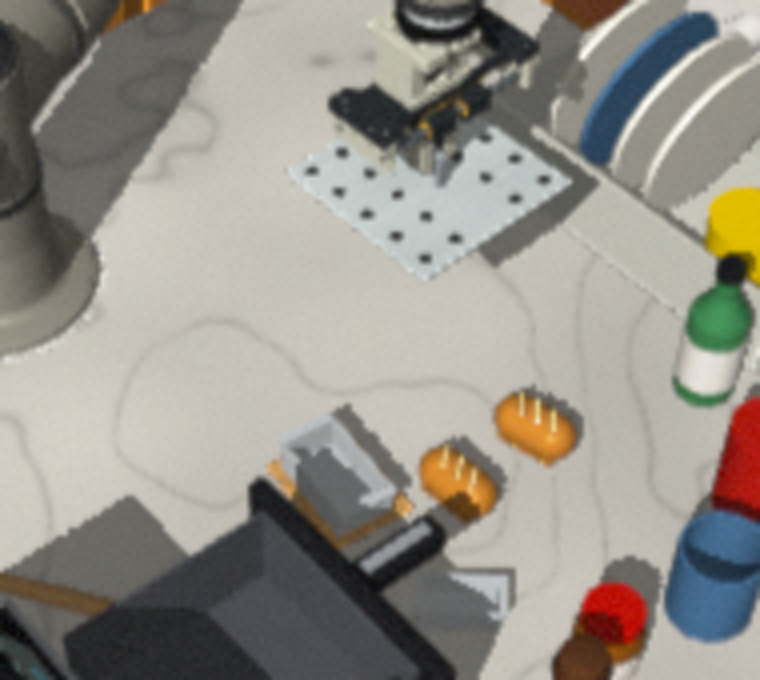

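```bash
python3 - <<'E'
from fit import *
for c in ["top","scene"]:
  K,R,t=cal(c); print(c,"cam at",np.round(-t@R,2))
  d=np.load(f"pics/{c}6_d.npy"); W=cloud(d,c)
  # rim points of side walls & back wall in basket
  for n,lo,hi in [("wall-x",[.46,-.23,.112],[.52,-.06,.131]),("wall+x",[.66,-.23,.112],[.72,-.06,.131]),("wall-y(back)",[.51,-.27,.112],[.68,-.22,.131]),("front",[.50,-.06,.125],[.68,0.0,.145])]:
    P=W[sel(W,lo,hi)>0]
    if len(P)<5: print(n,len(P));continue
    ax=1 if n in("front","wall-y(back)") else 0
    l=np.polyfit(P[:,1-ax],P[:,ax],1); print(n,c,len(P),"z",P[:,2].mean().round(3),"mean",P.mean(0).round(4),"min/max",np.percentile(P[:,ax],[3,50,97]).round(4),"slope",l[0].round(4))
  P=W[sel(W,[.47,-.27,.025],[.72,-.03,.048])>0]; print("floor",len(P),rect(P),np.percentile(P,[1,99],axis=0).round(4))
E
```

```text
top cam at [ 0.35 -0.07  1.74]
wall-x top 77 z 0.123 mean [ 0.4873 -0.1438  0.123 ] min/max [0.4835 0.4877 0.4906] slope 0.0277
wall+x top 91 z 0.121 mean [ 0.691  -0.1479  0.1215] min/max [0.6873 0.691  0.6952] slope 0.0278
wall-y(back) top 77 z 0.123 mean [ 0.5962 -0.2455  0.1229] min/max [-0.2494 -0.2458 -0.2425] slope -0.0261
front top 379 z 0.134 mean [ 0.5901 -0.0292  0.134 ] min/max [-0.0428 -0.03   -0.0076] slope -0.0263
floor 3183 [ 586.8 -153.6  230.9  214.5   90. ] [[ 0.4871 -0.2447  0.0265]
 [ 0.6898 -0.0459  0.0459]]
scene cam at [ 1.26 -0.62  1.4 ]
wall-x scene 124 z 0.119 mean [ 0.4893 -0.1456  0.1188] min/max [0.4842 0.4893 0.4953] slope 0.0377
wall+x scene 123 z 0.12 mean [ 0.6932 -0.1472  0.1195] min/max [0.689  0.6934 0.697 ] slope 0.0275
wall-y(back) scene 93 z 0.12 mean [ 0.5994 -0.245   0.1203] min/max [-0.2489 -0.2449 -0.2412] slope -0.0298
front scene 300 z 0.133 mean [ 0.5932 -0.03    0.1326] min/max [-0.0406 -0.0312 -0.0098] slope -0.0238
floor 2304 [ 593.  -135.9  229.4  227.7   -6.7] [[ 0.4879 -0.2285  0.0266]
 [ 0.6978 -0.0399  0.0471]]
```

```bash
python3 mv.py "0.5905 -0.1436 0.23 178.4"
```

```text
t 12.85 pos [0.3445 0.2837 0.2281] rot [-3.140e+00 -3.000e-03 -3.115e+00] q6 -1.08 open 0.0094 F [ 0.3 -1.1 -3. ]
-> [-0.2348, -0.4336, -0.0019] yaw 0.054 rows>= 8
```

apply_moves(plan=[{"tx": -0.012, "ty": -0.022, "tz": 0, "yaw": 0.0, "grip": -1}, {"tx": -0.032, "ty": -0.06, "tz": 0, "yaw": 0.01, "grip": -1}, {"tx": -0.055, "ty": -0.1, "tz": 0, "yaw": 0.01, "grip": -1}, {"tx": -0.077, "ty": -0.142, "tz": 0, "yaw": 0.02, "grip": -1}, {"tx": -0.1, "ty": -0.184, "tz": 0, "yaw": 0.02, "grip": -1}, {"tx": -0.122, "ty": -0.226, "tz": 0, "yaw": 0.03, "grip": -1}, {"tx": -0.145, "ty": -0.268, "tz": 0, "yaw": 0.04, "grip": -1}, {"tx": -0.168, "ty": -0.31, "tz": 0, "yaw": 0.05, "grip": -1}])

```text
time: 13.85
tool_pos: [0.5214, -0.0227, 0.2283]
tool_rot: [3.141, -0.002, 3.117]
contact_force: [0.5, 0.5, -3.7]
opening: 0.0096
```

```bash
python3 mv.py "0.5905 -0.1436 0.23 178.4"
```

```text
t 13.85 pos [ 0.5214 -0.0227  0.2283] rot [ 3.141e+00 -2.000e-03  3.117e+00] q6 -1.74 open 0.0096 F [ 0.5  0.5 -3.7]
-> [-0.072, -0.1192, -0.0017] yaw 0.004 rows>= 3
```

apply_moves(plan=[{"tx": -0.02, "ty": -0.035, "tz": 0, "yaw": 0.004, "grip": -1}, {"tx": -0.04, "ty": -0.07, "tz": 0, "yaw": 0.004, "grip": -1}, {"tx": -0.058, "ty": -0.1, "tz": 0, "yaw": 0.004, "grip": -1}, {"tx": -0.069, "ty": -0.115, "tz": 0, "yaw": 0.004, "grip": -1}, {"tx": -0.069, "ty": -0.115, "tz": 0.01, "yaw": 0.004, "grip": -1}, {"tx": -0.069, "ty": -0.115, "tz": 0.03, "yaw": 0.004, "grip": -1}, {"tx": -0.069, "ty": -0.115, "tz": 0.04, "yaw": 0.004, "grip": -1}, {"tx": -0.069, "ty": -0.115, "tz": 0.04, "yaw": 0.004, "grip": -1}])

```text
time: 14.85
tool_pos: [0.5867, -0.137, 0.1884]
tool_rot: [3.141, -0.003, 3.114]
contact_force: [0.6, 0.2, -2.5]
opening: 0.0096
```

```bash
python3 mv.py "0.5905 -0.1436 0.23 178.4";  python3 - <<'E'
from fit import *
p,d=shot("top","top7"); q,e=shot("scene","scene7")
for c,dd in (("top",d),("scene",e)):
  W=cloud(dd,c)
  m=sel(W,[.47,-.27,.145],[.72,-.02,.192]); b=big(m);P=W[b];print("plate",c,len(P),rect(P),P.mean(0).round(4))
  # per edge fits
  for ax,n in ((0,"x"),(1,"y")):
    o=1-ax; cen=np.array([.59,-.144])
    bins=np.round(P[:,o]/.004).astype(int)
    for f,s in ((np.min,"lo"),(np.max,"hi")):
      k=[(bb*.004-cen[o],f(P[bins==bb][:,ax])) for bb in np.unique(bins) if abs(bb*.004-cen[o])<.085]
      k=np.array(k); md=np.median(k[:,1]); kk=k[abs(k[:,1]-md)<.006]; print(n,s,np.polyfit(kk[:,0],kk[:,1],1).round(4),len(kk),len(k))
crop(p,120,260,290,430,4,"c10"); crop(q,130,290,230,400,4,"c11")
E
```

```text
t 14.85 pos [ 0.5867 -0.137   0.1884] rot [ 3.141e+00 -3.000e-03  3.114e+00] q6 -1.9 open 0.0096 F [ 0.6  0.2 -2.5]
-> [-0.004, -0.0065, -0.0416] yaw 0.001 rows>= 1
plate top 491 [ 551.1 -122.4  106.7   64.1   69.3] [ 0.5423 -0.1253  0.175 ]
x lo [0.0065 0.5258] 9 32
x hi [-0.0142  0.5625] 21 32
y lo [-0.1965 -0.1788] 8 17
y hi [ 0.0613 -0.0732] 5 17
plate scene 1913 [ 586.6 -139.7  190.   189.6   88.8] [ 0.6182 -0.152   0.1737]
x lo [0.0203 0.5763] 15 43
x hi [0.0187 0.6792] 43 43
y lo [-0.0236 -0.2319] 40 42
y hi [-0.0044 -0.0488] 27 42
```

View pics/c10.png

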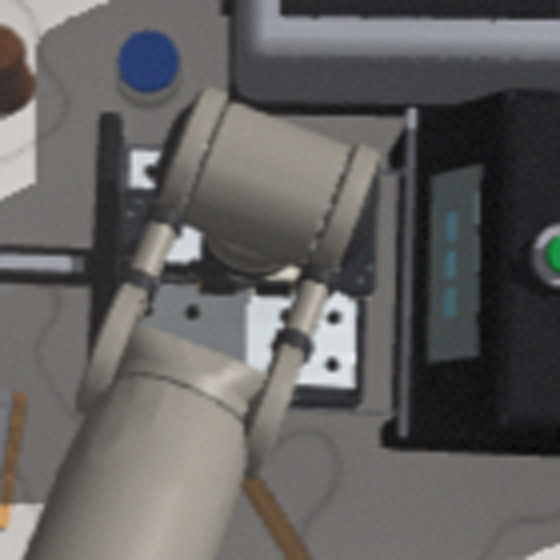

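View pics/c11.png

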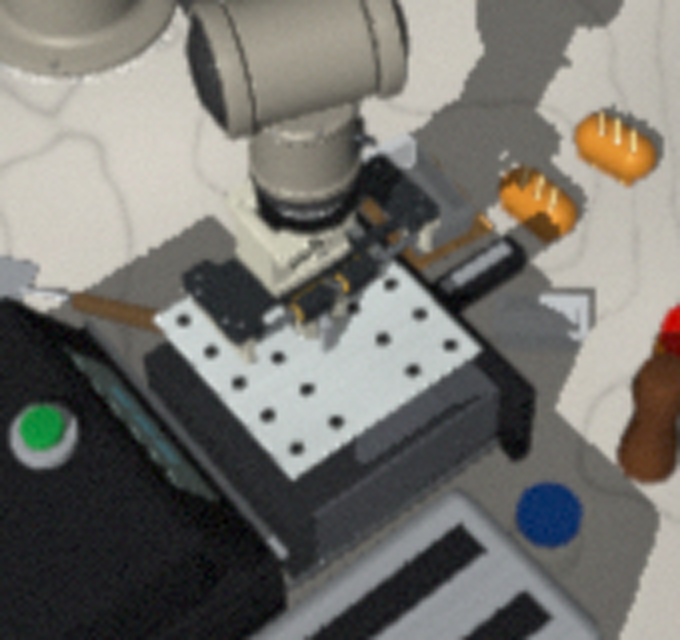

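The plate hangs level just above the basket (crop centre 315,370), about 5 mm off towards -x/+y. Correct it and recheck lower.

apply_moves(plan=[{"tx": -0.003, "ty": -0.003, "tz": 0, "yaw": 0.005, "grip": -1}, {"tx": -0.005, "ty": -0.006, "tz": 0.01, "yaw": 0.005, "grip": -1}, {"tx": -0.005, "ty": -0.006, "tz": 0.017, "yaw": 0.005, "grip": -1}, {"tx": -0.005, "ty": -0.006, "tz": 0.017, "yaw": 0.005, "grip": -1}, {"tx": -0.005, "ty": -0.006, "tz": 0.017, "yaw": 0.005, "grip": -1}])

```text
time: 15.58
tool_pos: [0.5924, -0.144, 0.1727]
tool_rot: [-3.142, -0.0, 3.109]
contact_force: [0.4, 0.1, -2.8]
opening: 0.0097
```

```bash
python3 mv.py "0.5905 -0.1436 0.17 178.4";  python3 - <<'E'
from fit import *
q,e=shot("scene","scene8")
c="scene"; W=cloud(e,c)
for n,lo,hi in (("plate",[.47,-.27,.143],[.72,-.045,.19]),):
  m=sel(W,lo,hi); b=big(m);P=W[b];print("plate",c,len(P),rect(P),P.mean(0).round(4))
  A=np.c_[P[:,:2]-P[:,:2].mean(0),np.ones(len(P))]; print("tilt",np.linalg.lstsq(A,P[:,2],rcond=None)[0].round(4))
  for ax,n in ((0,"x"),(1,"y")):
    o=1-ax; cen=np.array([.59,-.144])
    bins=np.round(P[:,o]/.004).astype(int)
    for f,s in ((np.min,"lo"),(np.max,"hi")):
      k=[(bb*.004-cen[o],f(P[bins==bb][:,ax])) for bb in np.unique(bins) if abs(bb*.004-cen[o])<.085]
      k=np.array(k); md=np.median(k[:,1]); kk=k[abs(k[:,1]-md)<.006]; print(n,s,np.polyfit(kk[:,0],kk[:,1],1).round(4),len(kk),len(k))
crop(q,150,290,230,400,4,"c12")
E
```

```text
t 15.57 pos [ 0.5924 -0.144   0.1727] rot [-3.142 -0.     3.109] q6 -1.9 open 0.0097 F [ 0.4  0.1 -2.8]
-> [0.0019, 0.0004, 0.0027] yaw -0.005 rows>= 1
plate scene 1913 [ 592.1 -146.3  188.1  187.9   -1.4] [ 0.6232 -0.1587  0.1572]
tilt [-0.0039 -0.0032  0.1572]
x lo [-0.0169  0.5828] 16 43
x hi [0.0251 0.6842] 43 43
y lo [-0.0286 -0.2379] 41 42
y hi [-0.0026 -0.0565] 25 42
```

View pics/c12.png

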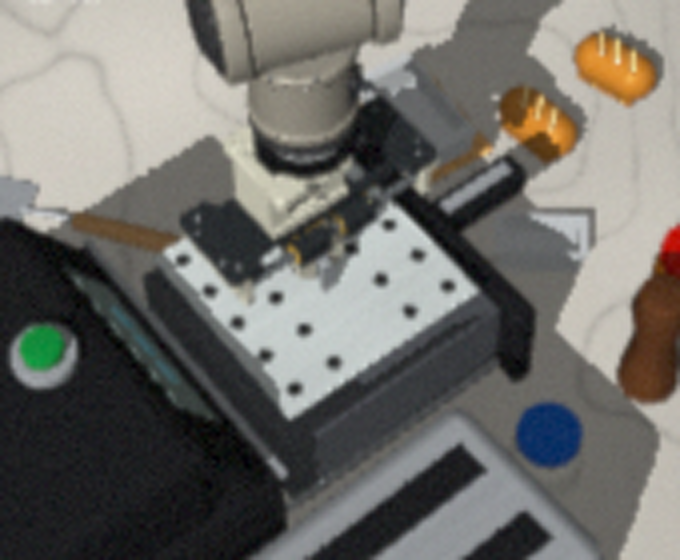

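apply_moves(plan=[{"tx": 0, "ty": 0.001, "tz": 0.01, "yaw": 0, "grip": -1}, {"tx": 0, "ty": 0.001, "tz": 0.02, "yaw": 0, "grip": -1}, {"tx": 0, "ty": 0.001, "tz": 0.03, "yaw": 0, "grip": -1}, {"tx": 0, "ty": 0.001, "tz": 0.04, "yaw": 0, "grip": -1}, {"tx": 0, "ty": 0.001, "tz": 0.05, "yaw": 0, "grip": -1}, {"tx": 0, "ty": 0.001, "tz": 0.055, "yaw": 0, "grip": -1}])

```text
time: 16.38
tool_pos: [0.5921, -0.143, 0.1168]
tool_rot: [3.141, -0.001, 3.109]
contact_force: [-0.0, 0.6, -3.2]
opening: 0.0097
```

```bash
python3 mv.py "0.5905 -0.1436 0.066 178.4";  python3 - <<'E'
from fit import *
q,e=shot("scene","scene9"); crop(q,150,290,230,400,4,"c13")
W=cloud(e,"scene");P=W[big(sel(W,[.47,-.27,.1],[.72,-.045,.15]))]
P=W[big(sel(W,[.50,-.23,.1],[.68,-.06,.15]))];A=np.c_[P[:,:2]-P[:,:2].mean(0),np.ones(len(P))]; print("tilt",np.linalg.lstsq(A,P[:,2],rcond=None)[0].round(4))
E
```

```text
t 16.38 pos [ 0.5921 -0.143   0.1168] rot [ 3.141e+00 -1.000e-03  3.109e+00] q6 -1.9 open 0.0097 F [-0.   0.6 -3.2]
-> [0.0016, -0.0007, 0.0508] yaw -0.005 rows>= 1
tilt [-0.0238  0.0121  0.1042]
```

View pics/c13.png

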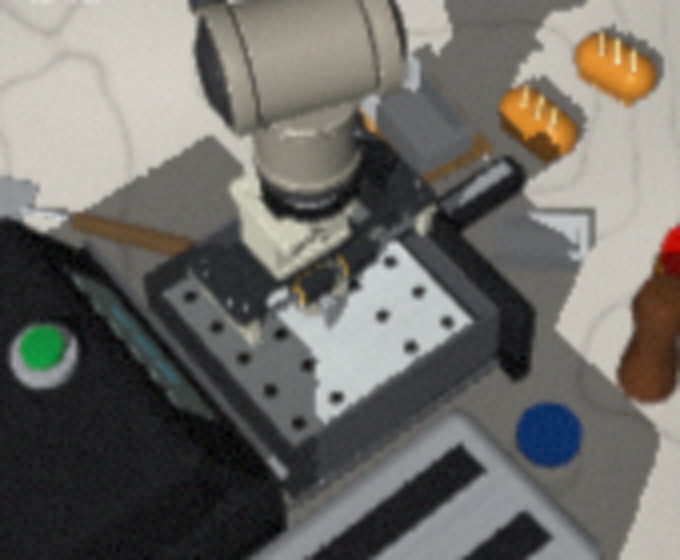

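The plate is inside the basket walls with even margins and no side force. Descend to the floor.

apply_moves(plan=[{"tx": 0, "ty": 0, "tz": 0.01, "yaw": 0, "grip": -1}, {"tx": 0, "ty": 0, "tz": 0.02, "yaw": 0, "grip": -1}, {"tx": 0, "ty": 0, "tz": 0.03, "yaw": 0, "grip": -1}, {"tx": 0, "ty": 0, "tz": 0.038, "yaw": 0, "grip": -1}, {"tx": 0, "ty": 0, "tz": 0.043, "yaw": 0, "grip": -1}, {"tx": 0, "ty": 0, "tz": 0.046, "yaw": 0, "grip": -1}, {"tx": 0, "ty": 0, "tz": 0.046, "yaw": 0, "grip": -1}])

```text
time: 17.3
tool_pos: [0.5924, -0.143, 0.0717]
tool_rot: [-3.142, -0.0, 3.109]
contact_force: [0.2, 0.2, -2.4]
opening: 0.0096
```

```bash
python3 mv.py "0.5905 -0.1436 0.066 178.4"
```

```text
t 17.3 pos [ 0.5924 -0.143   0.0717] rot [-3.142 -0.     3.109] q6 -1.9 open 0.0096 F [ 0.2  0.2 -2.4]
-> [0.0019, -0.0006, 0.0057] yaw -0.005 rows>= 1
```

apply_moves(plan=[{"tx": 0, "ty": 0, "tz": 0.002, "yaw": 0, "grip": -1}, {"tx": 0, "ty": 0, "tz": 0.004, "yaw": 0, "grip": -1}, {"tx": 0, "ty": 0, "tz": 0.0055, "yaw": 0, "grip": -1}, {"tx": 0, "ty": 0, "tz": 0.0055, "yaw": 0, "grip": -1}])

```text
time: 17.8
tool_pos: [0.5925, -0.1431, 0.0663]
tool_rot: [-3.141, 0.0, 3.109]
contact_force: [-0.1, 0.3, -2.9]
opening: 0.0099
```

apply_moves(plan=[{"tx": 0, "ty": 0, "tz": 0.001, "yaw": 0, "grip": -1}, {"tx": 0, "ty": 0, "tz": 0.002, "yaw": 0, "grip": -1}, {"tx": 0, "ty": 0, "tz": 0.002, "yaw": 0, "grip": -1}])

```text
time: 18.18
tool_pos: [0.5925, -0.1431, 0.0662]
tool_rot: [-3.141, 0.001, 3.109]
contact_force: [-5.7, 1.0, 11.0]
opening: 0.0093
```

Contact with the floor at 0.066, as expected. Release: open slightly, rise.

apply_moves(plan=[{"tx": 0, "ty": 0, "tz": 0, "yaw": 0, "grip": -0.5}, {"tx": 0, "ty": 0, "tz": 0, "yaw": 0, "grip": -0.4}, {"tx": 0, "ty": 0, "tz": 0, "yaw": 0, "grip": -0.4}, {"tx": 0, "ty": 0, "tz": -0.03, "yaw": 0, "grip": -0.4}, {"tx": 0, "ty": 0, "tz": -0.08, "yaw": 0, "grip": -0.4}, {"tx": 0, "ty": 0, "tz": -0.14, "yaw": 0, "grip": 0}, {"tx": 0, "ty": 0, "tz": -0.16, "yaw": 0, "grip": 0.4}, {"tx": 0, "ty": 0, "tz": -0.16, "yaw": 0, "grip": 0.8}])

```text
time: 19.18
tool_pos: [0.5932, -0.1433, 0.2258]
tool_rot: [-3.14, 0.004, 3.109]
contact_force: [0.2, 1.5, -0.4]
opening: 0.053
```

```bash
python3 mv.py "0.52 0.167 0.23 181";  python3 - <<'E'
from fit import *
q,e=shot("scene","scene10"); crop(q,150,290,230,400,4,"c14")
W=cloud(e,"scene")
P=W[big(sel(W,[.50,-.23,.03],[.68,-.06,.07]))];A=np.c_[P[:,:2]-P[:,:2].mean(0),np.ones(len(P))]; print("tilt",np.linalg.lstsq(A,P[:,2],rcond=None)[0].round(4))
E
```

```text
t 19.18 pos [ 0.5932 -0.1433  0.2258] rot [-3.14   0.004  3.109] q6 -1.9 open 0.053 F [ 0.2  1.5 -0.4]
-> [0.0833, 0.3077, -0.0042] yaw -0.05 rows>= 6
tilt [ 0.0015 -0.002   0.0503]
```

View pics/c14.png

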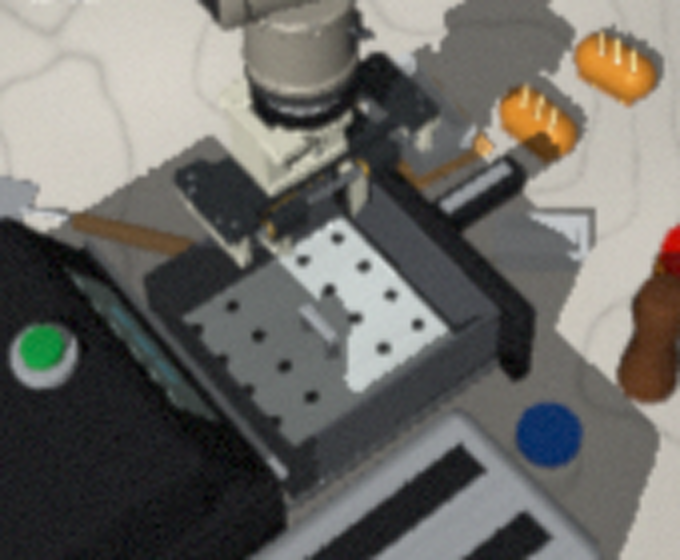

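The plate lies flat in the basket (crop 310,330; fitted tilt under 0.003 rad). Now roll b, at about (0.521, 0.168).

apply_moves(plan=[{"tx": 0.015, "ty": 0.05, "tz": 0, "yaw": -0.02, "grip": 0.9}, {"tx": 0.03, "ty": 0.11, "tz": 0, "yaw": -0.03, "grip": 0.9}, {"tx": 0.045, "ty": 0.17, "tz": 0, "yaw": -0.05, "grip": 0.9}, {"tx": 0.06, "ty": 0.23, "tz": 0, "yaw": -0.06, "grip": 0.9}, {"tx": 0.075, "ty": 0.28, "tz": 0, "yaw": -0.06, "grip": 0.9}, {"tx": 0.082, "ty": 0.308, "tz": 0.02, "yaw": -0.06, "grip": 0.9}, {"tx": 0.082, "ty": 0.308, "tz": 0.06, "yaw": -0.06, "grip": 0.9}, {"tx": 0.082, "ty": 0.308, "tz": 0.08, "yaw": -0.06, "grip": 0.9}])

```text
time: 20.23
tool_pos: [0.5181, 0.1677, 0.1401]
tool_rot: [-3.14, -0.007, -3.113]
contact_force: [-0.2, 1.4, 0.2]
opening: 0.0872
```

```bash
 python3 - <<'E'
from fit import *
for c in ("top","scene"):
  q,e=shot(c,c+"11"); W=cloud(e,c)
  for n,lo,hi in (("a",[.44,.225,.012],[.6,.33,.06]),("b",[.44,.12,.012],[.6,.215,.06])):
    P=W[big(sel(W,lo,hi))]; print(n,c,len(P),rect(P))
  if c=="scene": crop(q,110,250,290,450,4,"c15")
  else: crop(q,160,270,190,330,5,"c16")
E
python3 mv.py "0.521 0.168 0.014 181.5"
```

```text
a top 57 [485.8 266.   42.4  18.8  86.2]
b top 22 [494.9 183.1  20.5  14.1   1.2]
a scene 228 [521.8 267.8  82.8  45.4  16.9]
b scene 232 [523.6 167.3  81.8  45.    6.8]
t 20.32 pos [0.5178 0.1672 0.14  ] rot [-3.14  -0.009 -3.114] q6 -1.43 open 0.0874 F [-0.4  1.  -0.3]
-> [-0.0032, 0.0007, 0.126] yaw 0.001 rows>= 3
```

View pics/c15.png

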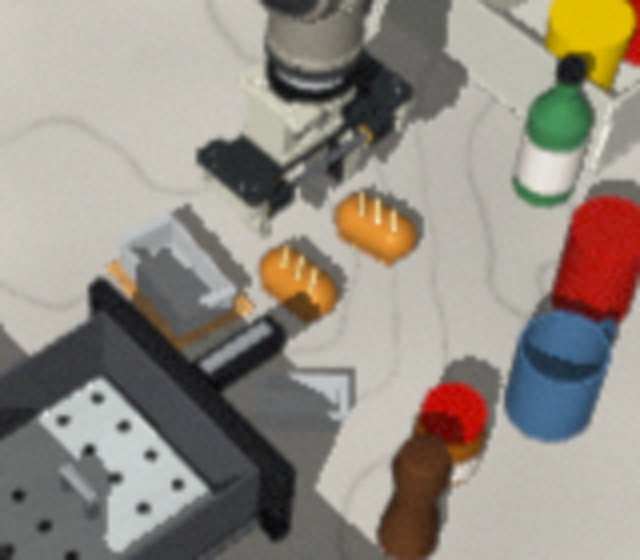

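View pics/c16.png

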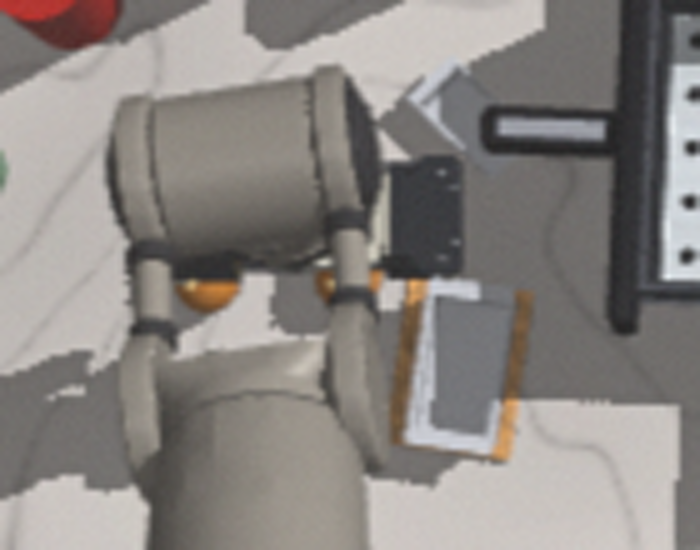

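apply_moves(plan=[{"tx": -0.002, "ty": 0, "tz": 0.04, "yaw": 0, "grip": 0.9}, {"tx": -0.002, "ty": 0, "tz": 0.08, "yaw": 0, "grip": 0.9}, {"tx": -0.002, "ty": 0, "tz": 0.105, "yaw": 0, "grip": 0.9}, {"tx": -0.002, "ty": 0, "tz": 0.12, "yaw": 0, "grip": 0.9}, {"tx": -0.002, "ty": 0, "tz": 0.129, "yaw": 0, "grip": 0.9}, {"tx": -0.002, "ty": 0, "tz": 0.129, "yaw": 0, "grip": 0.2}, {"tx": -0.002, "ty": 0, "tz": 0.129, "yaw": 0, "grip": -0.3}, {"tx": -0.002, "ty": 0, "tz": 0.129, "yaw": 0, "grip": -1}], force=25)

```text
time: 21.32
tool_pos: [0.5231, 0.1676, 0.016]
tool_rot: [3.141, 0.002, -3.114]
contact_force: [0.4, 0.1, 0.2]
opening: 0.0618
```

apply_moves(plan=[{"tx": 0, "ty": 0, "tz": 0, "yaw": 0, "grip": -1}, {"tx": 0, "ty": 0, "tz": 0, "yaw": 0, "grip": -1}, {"tx": 0, "ty": 0, "tz": 0, "yaw": 0, "grip": -1}])

```text
time: 21.7
tool_pos: [0.5228, 0.1677, 0.0156]
tool_rot: [3.141, 0.001, -3.114]
contact_force: [0.3, 1.8, 3.4]
opening: 0.0453
```

apply_moves(plan=[{"tx": 0, "ty": 0, "tz": -0.03, "yaw": 0, "grip": -1}, {"tx": 0, "ty": 0, "tz": -0.07, "yaw": 0, "grip": -1}, {"tx": 0, "ty": 0, "tz": -0.12, "yaw": 0, "grip": -1}, {"tx": 0, "ty": 0, "tz": -0.17, "yaw": 0, "grip": -1}, {"tx": 0, "ty": 0, "tz": -0.2, "yaw": 0, "grip": -1}, {"tx": 0, "ty": 0, "tz": -0.2, "yaw": 0, "grip": -1}])

```text
time: 22.45
tool_pos: [0.5235, 0.1676, 0.2172]
tool_rot: [3.141, 0.004, -3.114]
contact_force: [0.9, 1.2, -2.1]
opening: 0.0451
```

```bash
python3 mv.py "0.639 -0.1096 0.216 88.4"
```

```text
t 22.45 pos [0.5235 0.1676 0.2172] rot [ 3.141  0.004 -3.114] q6 -1.43 open 0.0451 F [ 0.9  1.2 -2.1]
-> [-0.1079, -0.2803, 0.0012] yaw 1.626 rows>= 9
```

apply_moves(plan=[{"tx": -0.01, "ty": -0.03, "tz": 0, "yaw": 0.16, "grip": -1}, {"tx": -0.023, "ty": -0.06, "tz": 0, "yaw": 0.34, "grip": -1}, {"tx": -0.038, "ty": -0.1, "tz": 0, "yaw": 0.52, "grip": -1}, {"tx": -0.054, "ty": -0.14, "tz": 0, "yaw": 0.7, "grip": -1}, {"tx": -0.069, "ty": -0.18, "tz": 0, "yaw": 0.88, "grip": -1}, {"tx": -0.085, "ty": -0.22, "tz": 0, "yaw": 1.06, "grip": -1}, {"tx": -0.1, "ty": -0.26, "tz": 0, "yaw": 1.24, "grip": -1}, {"tx": -0.108, "ty": -0.28, "tz": 0, "yaw": 1.42, "grip": -1}])

```text
time: 23.45
tool_pos: [0.6377, -0.1116, 0.2121]
tool_rot: [-3.138, -0.001, 1.741]
contact_force: [-0.8, -0.1, -1.2]
opening: 0.0454
```

apply_moves(plan=[{"tx": 0, "ty": 0, "tz": 0, "yaw": 0.1, "grip": -1}, {"tx": 0, "ty": 0, "tz": 0, "yaw": 0.206, "grip": -1}, {"tx": 0, "ty": 0, "tz": 0, "yaw": 0.206, "grip": -1}, {"tx": 0, "ty": 0, "tz": 0, "yaw": 0.206, "grip": -1}])

```text
time: 23.95
tool_pos: [0.6377, -0.1093, 0.214]
tool_rot: [-3.14, -0.0, 1.545]
contact_force: [0.1, 1.0, -1.4]
opening: 0.0455
```

```bash
python3 mv.py "0.639 -0.1096 0.11 88.4";  python3 - <<'E'
from fit import *
q,e=shot("scene","scene12"); crop(q,110,290,230,400,4,"c17")
E
```

```text
t 23.95 pos [ 0.6377 -0.1093  0.214 ] rot [-3.14  -0.     1.545] q6 -0.26 open 0.0455 F [ 0.1  1.  -1.4]
-> [-0.0003, 0.0013, 0.104] yaw 0.002 rows>= 2
```

View pics/c17.png

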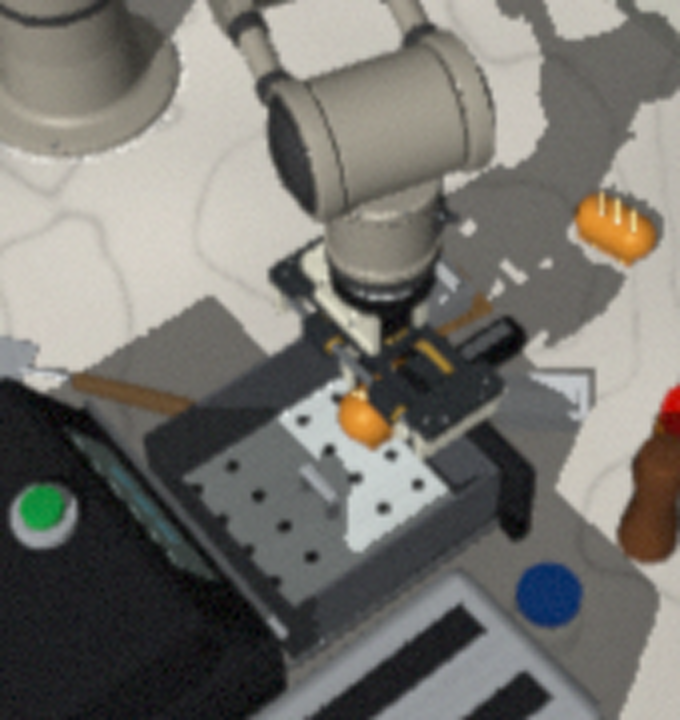

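The roll is held level above the basket (crop 365,415). Lowering.

apply_moves(plan=[{"tx": 0, "ty": 0, "tz": 0.04, "yaw": 0, "grip": -1}, {"tx": 0, "ty": 0, "tz": 0.08, "yaw": 0, "grip": -1}, {"tx": 0, "ty": 0, "tz": 0.11, "yaw": 0, "grip": -1}, {"tx": 0, "ty": 0, "tz": 0.13, "yaw": 0, "grip": -1}, {"tx": 0, "ty": 0, "tz": 0.139, "yaw": 0, "grip": -1}, {"tx": 0, "ty": 0, "tz": 0.143, "yaw": 0, "grip": -1}, {"tx": 0, "ty": 0, "tz": 0.145, "yaw": 0, "grip": -1}, {"tx": 0, "ty": 0, "tz": 0.145, "yaw": 0, "grip": -1}])

```text
time: 25.0
tool_pos: [0.6385, -0.1095, 0.0709]
tool_rot: [3.14, 0.0, 1.543]
contact_force: [-0.2, -0.4, -0.9]
opening: 0.0453
```

```bash
python3 mv.py "0.638 -0.1096 0.0686 88.4"
```

```text
t 25.0 pos [ 0.6385 -0.1095  0.0709] rot [3.14  0.    1.543] q6 -0.26 open 0.0453 F [-0.2 -0.4 -0.9]
-> [-0.0001, -0.0005, 0.0023] yaw 0.0 rows>= 1
```

apply_moves(plan=[{"tx": 0, "ty": 0, "tz": 0.001, "yaw": 0, "grip": -1}, {"tx": 0, "ty": 0, "tz": 0.002, "yaw": 0, "grip": -1}, {"tx": 0, "ty": 0, "tz": 0.002, "yaw": 0, "grip": -1}])

```text
time: 25.38
tool_pos: [0.6383, -0.1095, 0.0686]
tool_rot: [3.141, 0.0, 1.543]
contact_force: [-0.3, -0.4, 1.1]
opening: 0.0452
```

apply_moves(plan=[{"tx": 0, "ty": 0, "tz": 0.0005, "yaw": 0, "grip": 0.1}, {"tx": 0, "ty": 0, "tz": 0.0005, "yaw": 0, "grip": 0.22}, {"tx": 0, "ty": 0, "tz": 0.0005, "yaw": 0, "grip": 0.24}, {"tx": 0, "ty": 0, "tz": -0.01, "yaw": 0, "grip": 0.24}, {"tx": 0, "ty": 0, "tz": -0.04, "yaw": 0, "grip": 0.24}, {"tx": 0, "ty": 0, "tz": -0.1, "yaw": 0, "grip": 0.24}, {"tx": 0, "ty": 0, "tz": -0.14, "yaw": 0, "grip": 0.24}, {"tx": 0, "ty": 0, "tz": -0.15, "yaw": 0, "grip": 0.24}])

```text
time: 26.38
tool_pos: [0.6394, -0.1097, 0.2225]
tool_rot: [3.135, 0.002, 1.543]
contact_force: [-0.1, -0.2, 0.0]
opening: 0.057
```

```bash
python3 mv.py "0.52 0.269 0.214 191";  python3 - <<'E'
from fit import *
q,e=shot("scene","scene13"); crop(q,110,290,230,420,4,"c18")
W=cloud(e,"scene")
P=W[big(sel(W,[.44,.225,.012],[.6,.33,.06]))]; print("a",rect(P))
P=W[big(sel(W,[.50,-.23,.068],[.685,-.05,.115]))]; print("b in basket",rect(P),np.nanmax(P[:,2]))
E
```

```text
t 26.38 pos [ 0.6394 -0.1097  0.2225] rot [3.135e+00 2.000e-03 1.543e+00] q6 -0.26 open 0.057 F [-0.1 -0.2  0. ]
-> [0.3752, -0.1299, 0.0085] yaw -1.791 rows>= 10
a [522.2 266.8  83.6  47.3  17. ]
b in basket [ 641.4 -110.6   82.2   42.8   89. ] 0.10300030053193596
```

View pics/c18.png

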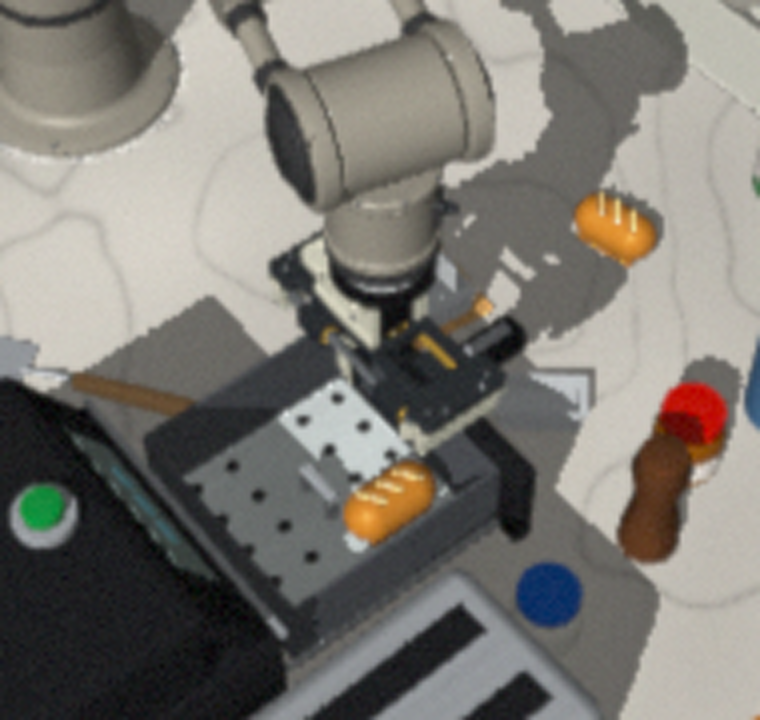

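Roll b sits upright on the plate (crop 390,500; centre 0.641/-0.111). Now roll a (crop 617,228), unchanged.

apply_moves(plan=[{"tx": 0.04, "ty": -0.014, "tz": 0, "yaw": 0.15, "grip": 0.5}, {"tx": 0.09, "ty": -0.03, "tz": 0, "yaw": 0.32, "grip": 0.9}, {"tx": 0.14, "ty": -0.048, "tz": 0, "yaw": 0.49, "grip": 0.9}, {"tx": 0.19, "ty": -0.066, "tz": 0, "yaw": 0.66, "grip": 0.9}, {"tx": 0.24, "ty": -0.083, "tz": 0, "yaw": 0.83, "grip": 0.9}, {"tx": 0.29, "ty": -0.1, "tz": 0, "yaw": 1.0, "grip": 0.9}, {"tx": 0.34, "ty": -0.118, "tz": 0, "yaw": 1.17, "grip": 0.9}, {"tx": 0.375, "ty": -0.13, "tz": 0.02, "yaw": 1.35, "grip": 0.9}])

```text
time: 27.42
tool_pos: [0.5177, 0.2712, 0.1976]
tool_rot: [-3.141, -0.0, 0.188]
contact_force: [0.6, 0.0, 0.3]
opening: 0.0875
```

apply_moves(plan=[{"tx": 0, "ty": 0, "tz": 0.02, "yaw": 0, "grip": 0.9}, {"tx": 0, "ty": 0, "tz": 0.05, "yaw": 0, "grip": 0.9}, {"tx": 0, "ty": 0, "tz": 0.06, "yaw": 0, "grip": 0.9}, {"tx": 0, "ty": 0, "tz": 0.06, "yaw": 0, "grip": 0.9}])

```text
time: 27.92
tool_pos: [0.5182, 0.2687, 0.1371]
tool_rot: [3.141, 0.003, 0.193]
contact_force: [0.3, -0.6, 0.5]
opening: 0.0873
```

```bash
python3 mv.py "0.5205 0.2693 0.015 11";  python3 - <<'E'
from fit import *
q,e=shot("scene","scene14"); crop(q,80,240,300,460,4,"c19")
W=cloud(e,"scene")
P=W[big(sel(W,[.44,.2,.012],[.6,.33,.06]))]; print("a",rect(P))
E
```

```text
t 27.93 pos [0.5182 0.2687 0.1371] rot [3.141e+00 3.000e-03 1.930e-01] q6 1.73 open 0.0873 F [ 0.3 -0.6  0.5]
-> [0.0024, -0.0001, 0.1221] yaw 0.001 rows>= 2
a [522.5 266.1  81.   51.6  30.9]
```

View pics/c19.png

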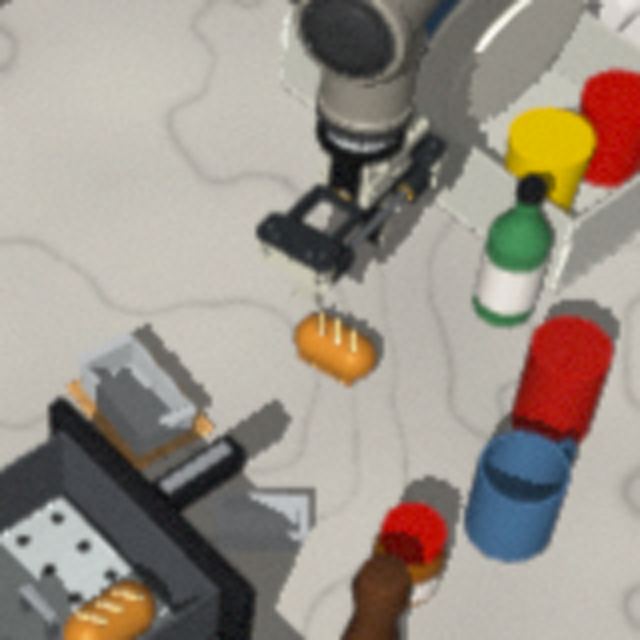

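apply_moves(plan=[{"tx": 0.001, "ty": 0, "tz": 0.04, "yaw": 0, "grip": 0.9}, {"tx": 0.001, "ty": 0, "tz": 0.08, "yaw": 0, "grip": 0.9}, {"tx": 0.001, "ty": 0, "tz": 0.105, "yaw": 0, "grip": 0.9}, {"tx": 0.001, "ty": 0, "tz": 0.117, "yaw": 0, "grip": 0.9}, {"tx": 0.001, "ty": 0, "tz": 0.124, "yaw": 0, "grip": 0.9}, {"tx": 0.001, "ty": 0, "tz": 0.124, "yaw": 0, "grip": 0.2}, {"tx": 0.001, "ty": 0, "tz": 0.124, "yaw": 0, "grip": -0.3}, {"tx": 0.001, "ty": 0, "tz": 0.124, "yaw": 0, "grip": -1}], force=25)

```text
time: 28.98
tool_pos: [0.5201, 0.2694, 0.015]
tool_rot: [-3.141, -0.001, 0.193]
contact_force: [0.0, -0.1, -0.2]
opening: 0.062
```

apply_moves(plan=[{"tx": 0, "ty": 0, "tz": 0, "yaw": 0, "grip": -1}, {"tx": 0, "ty": 0, "tz": 0, "yaw": 0, "grip": -1}, {"tx": 0, "ty": 0, "tz": 0, "yaw": 0, "grip": -1}, {"tx": 0, "ty": 0, "tz": 0, "yaw": 0, "grip": -1}])

```text
time: 29.48
tool_pos: [0.5198, 0.2694, 0.0145]
tool_rot: [-3.142, -0.001, 0.193]
contact_force: [-1.1, -0.3, 3.7]
opening: 0.0455
```

apply_moves(plan=[{"tx": 0, "ty": 0, "tz": -0.03, "yaw": 0, "grip": -1}, {"tx": 0, "ty": 0, "tz": -0.07, "yaw": 0, "grip": -1}, {"tx": 0, "ty": 0, "tz": -0.12, "yaw": 0, "grip": -1}, {"tx": 0, "ty": 0, "tz": -0.17, "yaw": 0, "grip": -1}, {"tx": 0, "ty": 0, "tz": -0.2, "yaw": 0, "grip": -1}, {"tx": 0, "ty": 0, "tz": -0.2, "yaw": 0, "grip": -1}])

```text
time: 30.22
tool_pos: [0.5207, 0.2696, 0.2163]
tool_rot: [-3.141, -0.005, 0.193]
contact_force: [0.1, -0.3, -1.7]
opening: 0.0455
```

```bash
python3 mv.py "0.5455 -0.107 0.216 88.4"
```

```text
t 30.23 pos [0.5207 0.2696 0.2163] rot [-3.141 -0.005  0.193] q6 1.73 open 0.0455 F [ 0.1 -0.3 -1.7]
-> [-0.0478, 0.3743, 0.0003] yaw -1.35 rows>= 8
```

apply_moves(plan=[{"tx": -0.005, "ty": 0.035, "tz": 0, "yaw": -0.15, "grip": -1}, {"tx": -0.011, "ty": 0.085, "tz": 0, "yaw": -0.32, "grip": -1}, {"tx": -0.018, "ty": 0.135, "tz": 0, "yaw": -0.49, "grip": -1}, {"tx": -0.024, "ty": 0.185, "tz": 0, "yaw": -0.66, "grip": -1}, {"tx": -0.03, "ty": 0.235, "tz": 0, "yaw": -0.83, "grip": -1}, {"tx": -0.037, "ty": 0.285, "tz": 0, "yaw": -1.0, "grip": -1}, {"tx": -0.043, "ty": 0.335, "tz": 0, "yaw": -1.17, "grip": -1}, {"tx": -0.048, "ty": 0.374, "tz": 0, "yaw": -1.35, "grip": -1}])

```text
time: 31.22
tool_pos: [0.5432, -0.1088, 0.2119]
tool_rot: [-3.138, -0.001, 1.547]
contact_force: [0.6, 0.0, 0.1]
opening: 0.0457
```

apply_moves(plan=[{"tx": 0, "ty": 0, "tz": 0, "yaw": 0, "grip": -1}, {"tx": 0, "ty": 0, "tz": 0, "yaw": 0, "grip": -1}])

```text
time: 31.48
tool_pos: [0.5435, -0.1064, 0.2127]
tool_rot: [-3.139, -0.001, 1.541]
contact_force: [-0.4, 0.2, -0.6]
opening: 0.0453
```

```bash
python3 mv.py "0.5455 -0.107 0.0675 88.4";  python3 - <<'E'
from fit import *
q,e=shot("scene","scene15"); crop(q,110,290,230,420,4,"c20")
E
```

```text
t 31.48 pos [ 0.5435 -0.1064  0.2127] rot [-3.139e+00 -1.000e-03  1.541e+00] q6 -0.3 open 0.0453 F [-0.4  0.2 -0.6]
-> [-0.0005, 0.002, 0.1452] yaw -0.002 rows>= 3
```

View pics/c20.png

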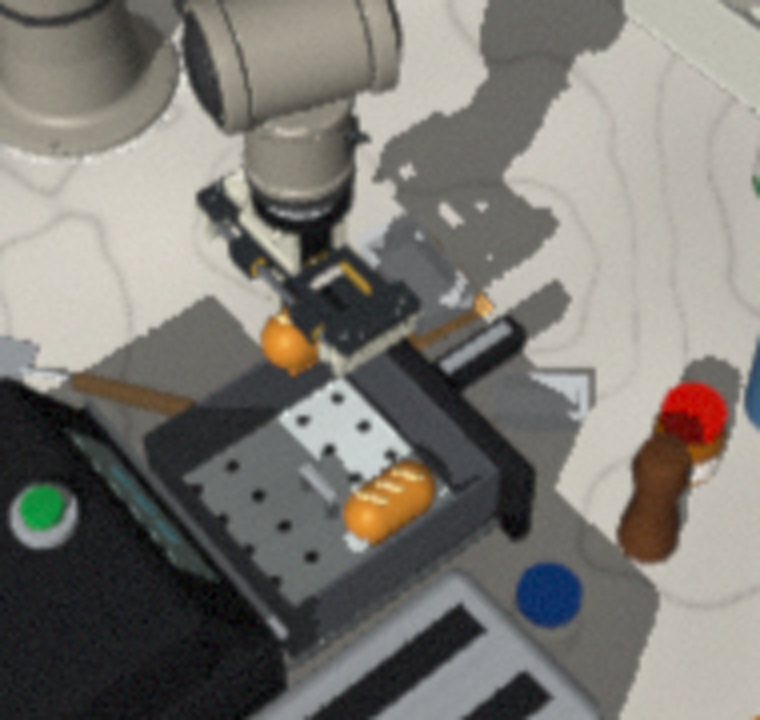

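apply_moves(plan=[{"tx": 0, "ty": 0.001, "tz": 0.04, "yaw": 0, "grip": -1}, {"tx": 0, "ty": 0.001, "tz": 0.08, "yaw": 0, "grip": -1}, {"tx": 0, "ty": 0.001, "tz": 0.11, "yaw": 0, "grip": -1}, {"tx": 0, "ty": 0.001, "tz": 0.13, "yaw": 0, "grip": -1}, {"tx": 0, "ty": 0.001, "tz": 0.139, "yaw": 0, "grip": -1}, {"tx": 0, "ty": 0.001, "tz": 0.143, "yaw": 0, "grip": -1}, {"tx": 0, "ty": 0.001, "tz": 0.1445, "yaw": 0, "grip": -1}, {"tx": 0, "ty": 0.001, "tz": 0.1445, "yaw": 0, "grip": -1}])

```text
time: 32.52
tool_pos: [0.5456, -0.107, 0.0703]
tool_rot: [3.141, 0.0, 1.543]
contact_force: [0.1, 0.5, -0.6]
opening: 0.0453
```

```bash
python3 mv.py "0.545 -0.107 0.0675 88.4"
```

```text
t 32.52 pos [ 0.5456 -0.107   0.0703] rot [3.141 0.    1.543] q6 -0.3 open 0.0453 F [ 0.1  0.5 -0.6]
-> [0.0, -0.0006, 0.0028] yaw -0.0 rows>= 1
```

apply_moves(plan=[{"tx": 0, "ty": 0, "tz": 0.001, "yaw": 0, "grip": -1}, {"tx": 0, "ty": 0, "tz": 0.002, "yaw": 0, "grip": -1}, {"tx": 0, "ty": 0, "tz": 0.0028, "yaw": 0, "grip": -1}, {"tx": 0, "ty": 0, "tz": 0.0028, "yaw": 0, "grip": -1}])

```text
time: 33.02
tool_pos: [0.5453, -0.1071, 0.0674]
tool_rot: [3.141, 0.0, 1.543]
contact_force: [-1.3, 0.1, 5.4]
opening: 0.0455
```

apply_moves(plan=[{"tx": 0, "ty": 0, "tz": 0, "yaw": 0, "grip": 0.1}, {"tx": 0, "ty": 0, "tz": 0, "yaw": 0, "grip": 0.2}, {"tx": 0, "ty": 0, "tz": 0, "yaw": 0, "grip": 0.2}, {"tx": 0, "ty": 0, "tz": -0.01, "yaw": 0, "grip": 0.2}, {"tx": 0, "ty": 0, "tz": -0.04, "yaw": 0, "grip": 0.2}, {"tx": 0, "ty": 0, "tz": -0.1, "yaw": 0, "grip": 0.2}, {"tx": 0, "ty": 0, "tz": -0.15, "yaw": 0, "grip": 0}, {"tx": 0, "ty": 0, "tz": -0.16, "yaw": 0, "grip": -0.4}])

```text
time: 34.02
tool_pos: [0.5468, -0.1075, 0.2315]
tool_rot: [3.134, 0.002, 1.543]
contact_force: [0.9, 0.2, -0.7]
opening: 0.0403
```

```bash
python3 mv.py "0.599 0.16 0.22 88.4" "0.599 0.10 0.10 88.4"; python3 - <<'E'
from fit import *
q,e=shot("scene","scene16"); crop(q,110,290,230,420,4,"c21")
W=cloud(e,"scene")
for lo,hi in (([.595,-.23,.068],[.685,-.05,.115]),([.495,-.23,.068],[.592,-.05,.115])):
  P=W[big(sel(W,lo,hi))]; print("roll in basket",rect(P),np.nanmax(P[:,2]))
E
```

```text
t 34.02 pos [ 0.5468 -0.1075  0.2315] rot [3.134e+00 2.000e-03 1.543e+00] q6 -0.3 open 0.0403 F [ 0.9  0.2 -0.7]
-> [0.2689, 0.0447, 0.0115] yaw 0.0 rows>= 5
-> [0.2089, 0.0464, 0.1315] yaw 0.0 rows>= 5
roll in basket [ 642.5 -109.8   86.9   45.7   84.8] 0.1032965769004248
roll in basket [ 555.  -111.8   87.2   61.7  -81.7] 0.10305183736559838
```

View pics/c21.png

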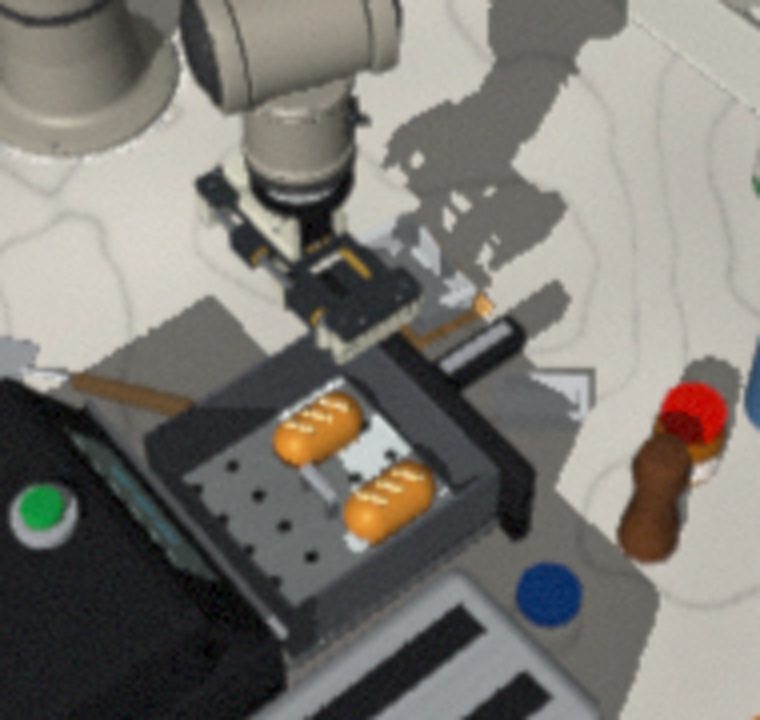

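Both rolls lie flat, upright and in a single layer on the plate (crop 318,428 and 390,500). The loop at (318,485) is free. Now behind the handle with closed fingers.

apply_moves(plan=[{"tx": 0.05, "ty": 0.01, "tz": 0, "yaw": 0, "grip": -1}, {"tx": 0.11, "ty": 0.02, "tz": 0, "yaw": 0, "grip": -1}, {"tx": 0.17, "ty": 0.03, "tz": 0, "yaw": 0, "grip": -1}, {"tx": 0.23, "ty": 0.04, "tz": 0, "yaw": 0, "grip": -1}, {"tx": 0.265, "ty": 0.0425, "tz": 0.02, "yaw": 0, "grip": -1}, {"tx": 0.265, "ty": 0.0425, "tz": 0.08, "yaw": 0, "grip": -1}, {"tx": 0.265, "ty": 0.0425, "tz": 0.13, "yaw": 0, "grip": -1}, {"tx": 0.265, "ty": 0.0425, "tz": 0.13, "yaw": 0, "grip": -1}])

```text
time: 35.08
tool_pos: [0.5913, 0.1563, 0.0917]
tool_rot: [-3.13, 0.002, 1.543]
contact_force: [-0.1, -0.3, 0.6]
opening: 0.0004
```

```bash
python3 mv.py "0.597 0.085 0.10 88.4"; python3 - <<'E'
from fit import *
for c in ("scene","top"):
  q,e=shot(c,c+"17"); W=cloud(e,c)
  if c=="scene": crop(q,110,290,230,420,4,"c22")
  else: cv2.imwrite("pics/t17.png",q[:,:,::-1])
  m=sel(W,[.54,-.02,.115],[.65,.1,.14]);print("handle",c,rect(W[c][big(m)]) if 0 else rect(W[big(m)]))
  print([(round(o["confidence"],2),np.round(o["pixel"])) for o in robot.outline_of("roll1",c)])
E
```

```text
t 35.08 pos [0.5913 0.1563 0.0917] rot [-3.130e+00  2.000e-03  1.543e+00] q6 0.16 open 0.0004 F [-0.1 -0.3  0.6]
-> [-0.0711, 0.0076, -0.0083] yaw 0.0 rows>= 2
handle scene [597.2  27.8  84.9  32.5  86.3]
[(0.64, array([233., 328.]))]
handle top [593.9  25.8  88.4  30.9  86. ]
[(0.88, array([202., 340.])), (0.69, array([177., 341.]))]
```

View pics/c22.png

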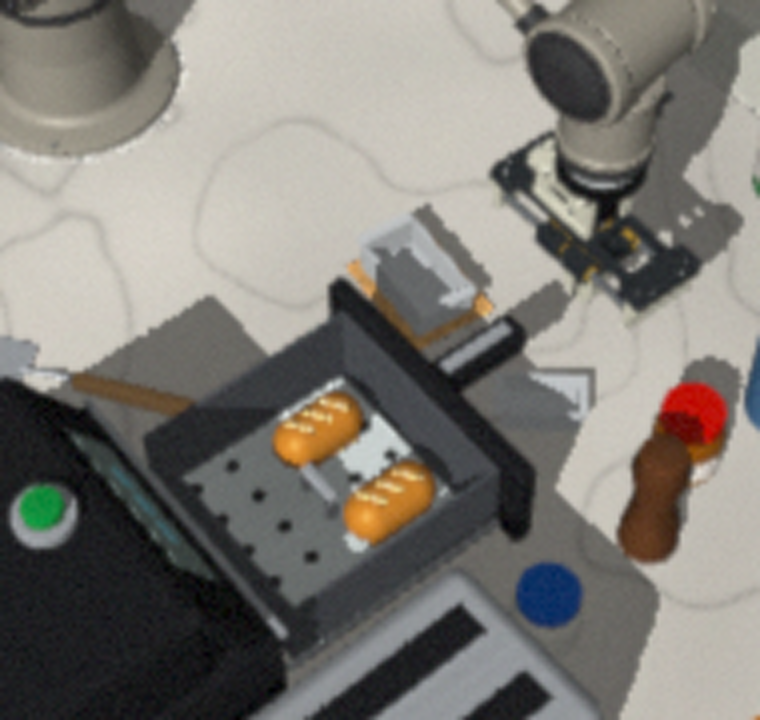

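View pics/t17.png

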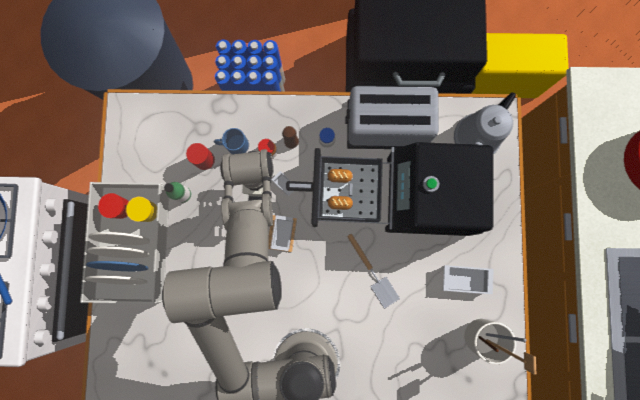

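The top view confirms both rolls on the plate at (175,341) and (202,340), with no others on the counter. Approach the handle end and push gently along tool -x.

apply_moves(plan=[{"tx": -0.01, "ty": 0.0075, "tz": -0.004, "yaw": 0, "grip": -1}, {"tx": -0.03, "ty": 0.0075, "tz": -0.004, "yaw": 0, "grip": -1}, {"tx": -0.05, "ty": 0.0075, "tz": -0.004, "yaw": 0, "grip": -1}, {"tx": -0.062, "ty": 0.0075, "tz": -0.004, "yaw": 0, "grip": -1}, {"tx": -0.07, "ty": 0.0075, "tz": -0.004, "yaw": 0, "grip": -1}, {"tx": -0.075, "ty": 0.0075, "tz": -0.004, "yaw": 0, "grip": -1}, {"tx": -0.08, "ty": 0.0075, "tz": -0.004, "yaw": 0, "grip": -1}, {"tx": -0.086, "ty": 0.0075, "tz": -0.004, "yaw": 0, "grip": -1}])

```text
time: 36.28
tool_pos: [0.6001, 0.0709, 0.1009]
tool_rot: [-3.142, -0.0, 1.544]
contact_force: [-0.5, 1.8, 0.4]
opening: 0.0005
```

```bash
python3 mv.py "0.5905 -0.1535 0.095 88.4"
```

```text
t 36.27 pos [0.6001 0.0709 0.1009] rot [-3.142 -0.     1.544] q6 0.02 open 0.0005 F [-0.5  1.8  0.4]
-> [-0.2246, -0.0035, 0.0059] yaw 0.001 rows>= 4
```

apply_moves(plan=[{"tx": -0.006, "ty": -0.001, "tz": 0.004, "yaw": 0, "grip": -1}, {"tx": -0.013, "ty": -0.001, "tz": 0.004, "yaw": 0, "grip": -1}, {"tx": -0.021, "ty": -0.002, "tz": 0.004, "yaw": 0, "grip": -1}, {"tx": -0.029, "ty": -0.002, "tz": 0.004, "yaw": 0, "grip": -1}, {"tx": -0.037, "ty": -0.002, "tz": 0.004, "yaw": 0, "grip": -1}, {"tx": -0.045, "ty": -0.002, "tz": 0.004, "yaw": 0, "grip": -1}, {"tx": -0.052, "ty": -0.002, "tz": 0.004, "yaw": 0, "grip": -1}, {"tx": -0.058, "ty": -0.002, "tz": 0.004, "yaw": 0, "grip": -1}])

```text
time: 37.28
tool_pos: [0.5965, 0.0121, 0.0968]
tool_rot: [-3.141, 0.0, 1.543]
contact_force: [2.2, 3.2, -1.1]
opening: 0.0008
```

```bash
python3 mv.py "0.5905 -0.1535 0.095 88.4"; python3 - <<'E'
from fit import *
q,e=shot("scene","scene18"); crop(q,110,290,230,420,4,"c23")
E
```

```text
t 37.27 pos [0.5965 0.0121 0.0968] rot [-3.141  0.     1.543] q6 -0.08 open 0.0008 F [ 2.2  3.2 -1.1]
-> [-0.1657, -0.0013, 0.0018] yaw -0.0 rows>= 3
```

View pics/c23.png

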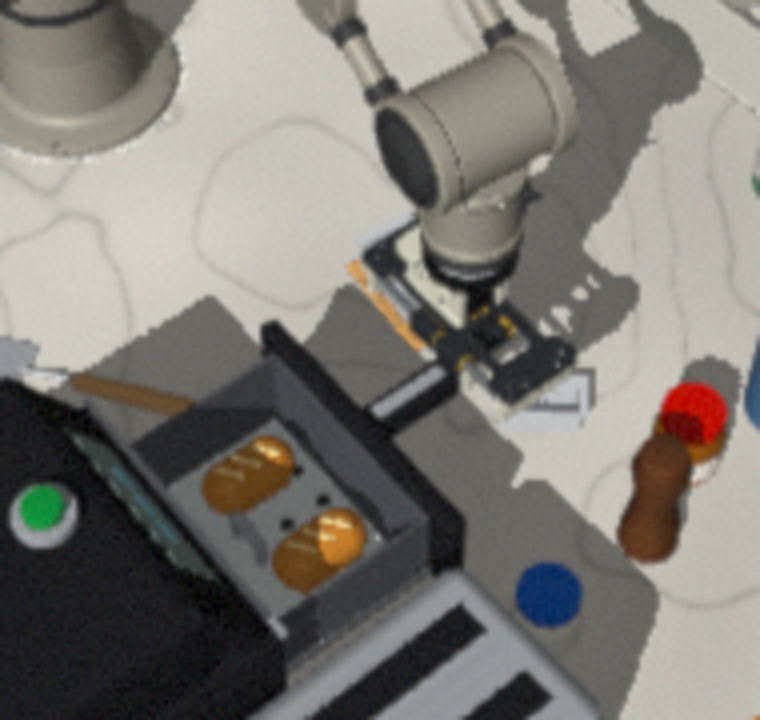

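The drawer is moving in evenly (handle end now at crop 440,380), with the rolls steady at (248,475) and (320,548). Continue.

apply_moves(plan=[{"tx": -0.008, "ty": 0, "tz": 0.001, "yaw": 0, "grip": -1}, {"tx": -0.018, "ty": 0, "tz": 0.001, "yaw": 0, "grip": -1}, {"tx": -0.028, "ty": 0, "tz": 0.001, "yaw": 0, "grip": -1}, {"tx": -0.038, "ty": 0, "tz": 0.001, "yaw": 0, "grip": -1}, {"tx": -0.048, "ty": 0, "tz": 0.001, "yaw": 0, "grip": -1}, {"tx": -0.058, "ty": 0, "tz": 0.001, "yaw": 0, "grip": -1}, {"tx": -0.068, "ty": 0, "tz": 0.001, "yaw": 0, "grip": -1}, {"tx": -0.078, "ty": 0, "tz": 0.001, "yaw": 0, "grip": -1}])

```text
time: 38.33
tool_pos: [0.5943, -0.0661, 0.0959]
tool_rot: [-3.141, 0.0, 1.543]
contact_force: [-0.8, 2.8, 2.0]
opening: 0.0006
```

apply_moves(plan=[{"tx": -0.01, "ty": 0, "tz": 0, "yaw": 0, "grip": -1}, {"tx": -0.02, "ty": 0, "tz": 0, "yaw": 0, "grip": -1}, {"tx": -0.03, "ty": 0, "tz": 0, "yaw": 0, "grip": -1}, {"tx": -0.04, "ty": 0, "tz": 0, "yaw": 0, "grip": -1}, {"tx": -0.048, "ty": 0, "tz": 0, "yaw": 0, "grip": -1}, {"tx": -0.055, "ty": 0, "tz": 0, "yaw": 0, "grip": -1}, {"tx": -0.06, "ty": 0, "tz": 0, "yaw": 0, "grip": -1}])

```text
time: 39.2
tool_pos: [0.5927, -0.1258, 0.0959]
tool_rot: [-3.141, 0.0, 1.543]
contact_force: [-0.4, 2.7, 1.7]
opening: 0.0002
```

```bash
python3 mv.py "0.5905 -0.1535 0.095 88.4"; python3 - <<'E'
from fit import *
q,e=shot("scene","scene19"); crop(q,110,290,230,420,4,"c24")
E
```

```text
t 39.2 pos [ 0.5927 -0.1258  0.0959] rot [-3.141  0.     1.543] q6 -0.31 open 0.0002 F [-0.4  2.7  1.7]
-> [-0.0277, -0.0014, 0.0009] yaw -0.0 rows>= 1
```

View pics/c24.png

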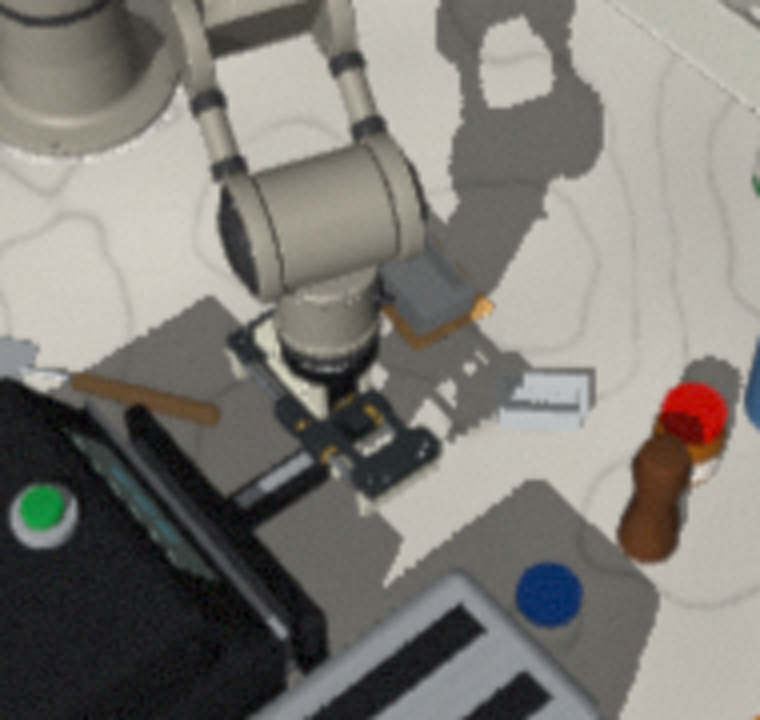

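About 3 cm remain (gap between front and fryer around crop 190,500). Now small steps.

apply_moves(plan=[{"tx": -0.004, "ty": 0, "tz": 0, "yaw": 0, "grip": -1}, {"tx": -0.008, "ty": 0, "tz": 0, "yaw": 0, "grip": -1}, {"tx": -0.012, "ty": 0, "tz": 0, "yaw": 0, "grip": -1}, {"tx": -0.015, "ty": 0, "tz": 0, "yaw": 0, "grip": -1}, {"tx": -0.018, "ty": 0, "tz": 0, "yaw": 0, "grip": -1}])

```text
time: 39.88
tool_pos: [0.5922, -0.1426, 0.0958]
tool_rot: [-3.141, -0.001, 1.543]
contact_force: [-0.3, 3.1, 1.0]
opening: 0.0006
```

apply_moves(plan=[{"tx": -0.002, "ty": 0, "tz": 0, "yaw": 0, "grip": -1}, {"tx": -0.004, "ty": 0, "tz": 0, "yaw": 0, "grip": -1}, {"tx": -0.006, "ty": 0, "tz": 0, "yaw": 0, "grip": -1}])

```text
time: 40.25
tool_pos: [0.592, -0.1497, 0.0959]
tool_rot: [3.142, 0.0, 1.542]
contact_force: [0.4, 6.6, 0.6]
opening: 0.0006
```

apply_moves(plan=[{"tx": -0.002, "ty": 0, "tz": 0, "yaw": 0, "grip": -1}, {"tx": -0.004, "ty": 0, "tz": 0, "yaw": 0, "grip": -1}, {"tx": -0.004, "ty": 0, "tz": 0, "yaw": 0, "grip": -1}])

```text
time: 40.62
tool_pos: [0.592, -0.1496, 0.096]
tool_rot: [-3.141, -0.006, 1.543]
contact_force: [0.9, 14.2, 3.3]
opening: 0.0003
```

```bash
python3 mv.py; python3 - <<'E'
from fit import *
q,e=shot("scene","scene20"); crop(q,170,290,230,330,6,"c25")
p,d=shot("top","top20"); crop(p,120,260,290,430,4,"c26")
for c,dd in (("scene",e),("top",d)):
  W=cloud(dd,c); P=W[big(sel(W,[.45,-.30,.128],[.73,-.2,.141]))]; print("front top",c,rect(P),len(P))
E
```

```text
t 40.62 pos [ 0.592  -0.1496  0.096 ] rot [-3.141 -0.006  1.543] q6 -0.35 open 0.0003 F [ 0.9 14.2  3.3]
front top scene [ 589.  -250.7  256.9   28.9   -2.8] 182
front top top [ 586.1 -254.3  256.9   43.7   -1.4] 435
```

View pics/c25.png

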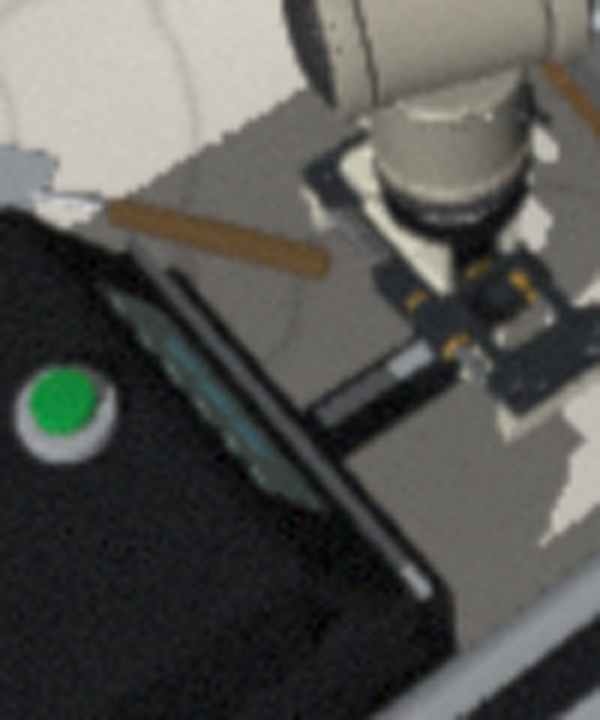

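View pics/c26.png

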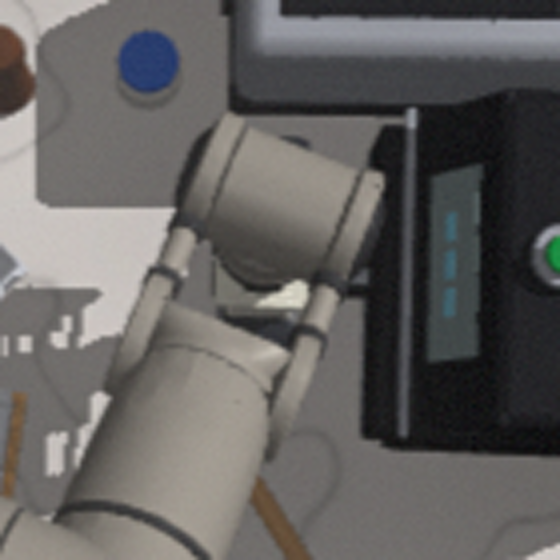

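The front now looks flush with the fryer's silver strip (crop c25 300,420), and 14 N gives no more motion. One more small push to tell the hard stop from the catch.

apply_moves(plan=[{"tx": -0.001, "ty": 0, "tz": 0, "yaw": 0, "grip": -1}, {"tx": -0.002, "ty": 0, "tz": 0, "yaw": 0, "grip": -1}, {"tx": -0.002, "ty": 0, "tz": 0, "yaw": 0, "grip": -1}])

```text
time: 41.1
tool_pos: [0.592, -0.1496, 0.096]
tool_rot: [-3.141, -0.008, 1.544]
contact_force: [1.4, 22.2, 4.4]
opening: 0.0004
```

22 N with no motion: a hard stop, so the drawer is home. Back off, rise, and check that it stays.

apply_moves(plan=[{"tx": 0.02, "ty": 0, "tz": 0, "yaw": 0, "grip": -1}, {"tx": 0.06, "ty": 0, "tz": 0, "yaw": 0, "grip": -1}, {"tx": 0.1, "ty": 0, "tz": 0, "yaw": 0, "grip": -1}, {"tx": 0.1, "ty": 0, "tz": -0.06, "yaw": 0, "grip": -1}, {"tx": 0.1, "ty": 0, "tz": -0.12, "yaw": 0, "grip": -1}, {"tx": 0.1, "ty": 0, "tz": -0.18, "yaw": 0, "grip": -1}, {"tx": 0.1, "ty": 0, "tz": -0.24, "yaw": 0, "grip": -1}, {"tx": 0.1, "ty": 0, "tz": -0.26, "yaw": 0, "grip": -1}])

```text
time: 42.1
tool_pos: [0.5954, -0.0557, 0.3607]
tool_rot: [3.134, 0.002, 1.542]
contact_force: [0.3, 0.2, -0.1]
opening: 0.0005
```

```bash
python3 mv.py "0.5835 -0.378 0.36 60" "0.5835 -0.378 0.31 60"; python3 - <<'E'
from fit import *
for c in ("scene","top"):
  q,e=shot(c,c+"21"); W=cloud(e,c)
  P=W[big(sel(W,[.45,-.30,.128],[.73,-.2,.141]))]; print("front top",c,rect(P),len(P))
  P=W[big(sel(W,[.54,-.42,.274],[.62,-.34,.3]))]; print("button",c,rect(P),len(P))
  h=W[big(sel(W,[.54,-.23,.115],[.65,-.1,.14]))]; print("handle",c,rect(h))
  for o in robot.tip_of("handle_end",c)[:1]+[]: print("handle_end",np.round(ray(o["pixel"],c,.112),4),o["confidence"])
  for o in robot.tip_of("start_top",c)[:1]: print("start_top",np.round(ray(o["pixel"],c,.287),4),o["confidence"])
  if c=="scene": crop(q,150,290,200,350,5,"c27")
E
```

```text
t 42.1 pos [ 0.5954 -0.0557  0.3607] rot [3.134e+00 2.000e-03 1.542e+00] q6 -0.19 open 0.0005 F [ 0.3  0.2 -0.1]
-> [-0.3225, -0.0027, 0.0007] yaw 0.495 rows>= 6
-> [-0.3225, -0.0027, 0.0507] yaw 0.495 rows>= 6
front top scene [ 595.3 -259.9  260.9   39.9   -9. ] 189
button scene [ 584.5 -379.3   45.8   40.1  -52.8] 151
handle scene [ 590.2 -196.9   64.7   32.8   88.1]
handle_end [ 0.5928 -0.1735  0.112 ] 0.69
start_top [ 0.5915 -0.3755  0.287 ] 0.66
front top top [ 584.4 -239.5  260.7   74.6   -1.3] 461
button top [ 582.2 -377.6   45.8   44.9    2.3] 180
handle top [ 587.9 -198.    63.3   31.1   89.3]
handle_end [ 0.5985 -0.1633  0.112 ] 0.74
start_top [ 0.5814 -0.3769  0.287 ] 0.63
```

View pics/c27.png

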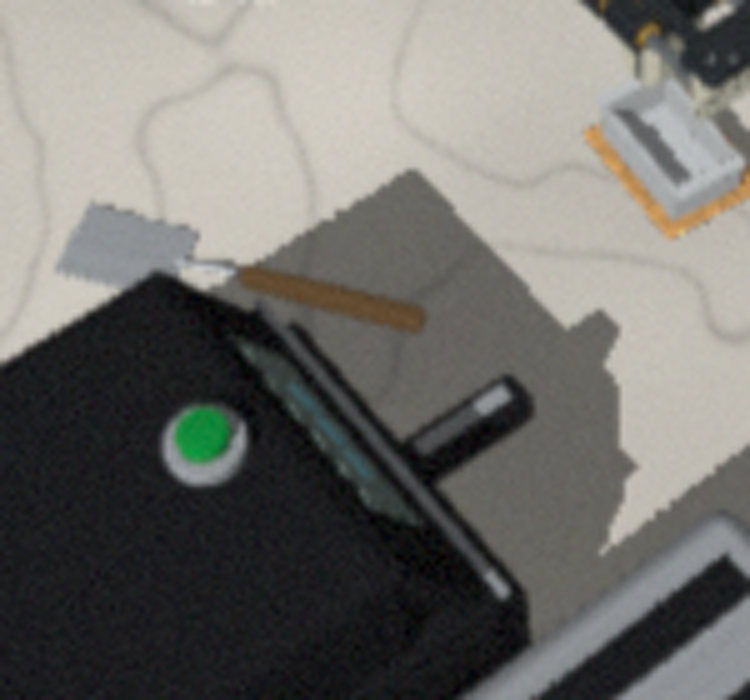

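The drawer stays shut: handle end is at y ≈ -0.165, the predicted home, with the front against the fryer. Now over the button at (0.583, -0.378).

apply_moves(plan=[{"tx": -0.05, "ty": 0, "tz": -0.01, "yaw": 0.08, "grip": -1}, {"tx": -0.11, "ty": -0.001, "tz": -0.01, "yaw": 0.16, "grip": -1}, {"tx": -0.17, "ty": -0.002, "tz": -0.01, "yaw": 0.25, "grip": -1}, {"tx": -0.23, "ty": -0.003, "tz": -0.01, "yaw": 0.33, "grip": -1}, {"tx": -0.28, "ty": -0.003, "tz": -0.01, "yaw": 0.42, "grip": -1}, {"tx": -0.3225, "ty": -0.003, "tz": 0, "yaw": 0.495, "grip": -1}, {"tx": -0.3225, "ty": -0.003, "tz": 0.04, "yaw": 0.495, "grip": -1}, {"tx": -0.3225, "ty": -0.003, "tz": 0.05, "yaw": 0.495, "grip": -1}])

```text
time: 43.4
tool_pos: [0.5813, -0.3773, 0.3009]
tool_rot: [-3.133, -0.001, 1.047]
contact_force: [0.1, 0.3, 0.7]
opening: 0.0004
```

```bash
python3 mv.py "0.583 -0.378 0.29 60" "0.583 -0.378 0.28 60"
```

```text
t 43.4 pos [ 0.5813 -0.3773  0.3009] rot [-3.133e+00 -1.000e-03  1.047e+00] q6 -0.16 open 0.0004 F [0.1 0.3 0.7]
-> [0.0003, 0.0018, 0.0109] yaw -0.0 rows>= 1
-> [0.0003, 0.0018, 0.0209] yaw -0.0 rows>= 1
```

apply_moves(plan=[{"tx": 0, "ty": 0, "tz": 0.005, "yaw": 0, "grip": -1}, {"tx": 0, "ty": 0, "tz": 0.012, "yaw": 0, "grip": -1}, {"tx": 0, "ty": 0, "tz": 0.017, "yaw": 0, "grip": -1}, {"tx": 0, "ty": 0, "tz": 0.021, "yaw": 0, "grip": -1}, {"tx": 0, "ty": 0, "tz": 0.021, "yaw": 0, "grip": -1}])

```text
time: 44.02
tool_pos: [0.5829, -0.3774, 0.2854]
tool_rot: [3.141, -0.0, 1.048]
contact_force: [-0.4, 0.5, 2.1]
opening: 0.0004
```

apply_moves(plan=[{"tx": 0, "ty": 0, "tz": 0.002, "yaw": 0, "grip": -1}, {"tx": 0, "ty": 0, "tz": 0.004, "yaw": 0, "grip": -1}, {"tx": 0, "ty": 0, "tz": 0.006, "yaw": 0, "grip": -1}, {"tx": 0, "ty": 0, "tz": 0.007, "yaw": 0, "grip": -1}, {"tx": 0, "ty": 0, "tz": 0.007, "yaw": 0, "grip": -1}])

```text
time: 44.65
tool_pos: [0.5829, -0.3775, 0.2811]
tool_rot: [3.137, 0.0, 1.048]
contact_force: [-2.0, 3.0, 13.8]
opening: 0.0004
```

Fully down: z 0.281 at 13.8 N. Retract and clear.

apply_moves(plan=[{"tx": 0, "ty": 0, "tz": 0, "yaw": 0, "grip": -1}, {"tx": 0, "ty": 0, "tz": -0.02, "yaw": 0, "grip": -1}, {"tx": 0, "ty": 0, "tz": -0.06, "yaw": 0, "grip": -1}, {"tx": 0, "ty": 0, "tz": -0.09, "yaw": 0, "grip": -1}, {"tx": 0, "ty": 0.0, "tz": -0.1, "yaw": 0, "grip": -1}, {"tx": 0, "ty": -0.06, "tz": -0.1, "yaw": 0, "grip": -1}, {"tx": 0, "ty": -0.12, "tz": -0.1, "yaw": 0, "grip": -1}, {"tx": 0, "ty": -0.17, "tz": -0.1, "yaw": 0, "grip": -1}])

```text
time: 45.65
tool_pos: [0.4332, -0.2915, 0.3762]
tool_rot: [-3.139, -0.0, 1.048]
contact_force: [-0.3, 0.1, 0.9]
opening: 0.0007
```

```bash
python3 mv.py; python3 - <<'E'
from fit import *
for c in ("scene","top"):
  q,e=shot(c,c+"22"); W=cloud(e,c)
  P=W[big(sel(W,[.54,-.42,.28],[.62,-.34,.3]))]; print("button",c,rect(P),len(P),P[:,2].mean())
  h=W[big(sel(W,[.54,-.23,.115],[.65,-.1,.14]))]; print("handle",c,rect(h))
  P=W[big(sel(W,[.36,.01,.032],[.52,.17,.055]))]; print("tin",c,rect(P))
E
```

```text
t 45.65 pos [ 0.4332 -0.2915  0.3762] rot [-3.139 -0.     1.048] q6 -0.22 open 0.0007 F [-0.3  0.1  0.9]
button scene [ 583.1 -377.1   32.3   28.5    2.7] 88 0.2843702634874045
handle scene [ 590.5 -197.    66.3   30.1   88.1]
tin scene [442.6  87.6 121.5  63.6  -6.9]
button top [ 583.6 -380.9   35.7   34.3  -80.6] 100 0.28627182068726587
handle top [ 587.7 -198.1   63.1   31.   -90. ]
tin top [441.9  85.9 115.8  60.9  -7.4]
```

View pics/scene22.png

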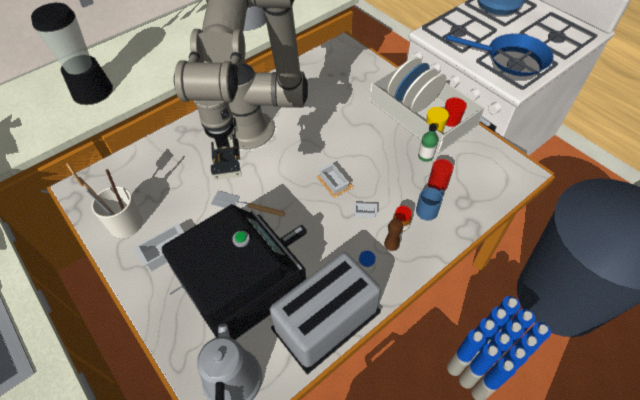

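View pics/top22.png

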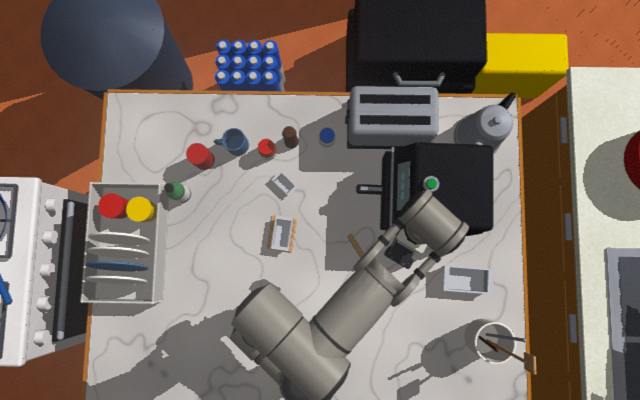

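The final pictures show the drawer shut (handle at top 189,370), the tin on the mat (233,283), the button up (183,431) and the bystanders unmoved. No rolls are left on the counter and the arm is clear. Handing in.

```bash
python3 -c "
from cell import robot
print(robot.hand_in())"
```

```text
the job is handed in; nothing more can be done
None
```

The job is done and handed in after about 46 s of the 210 s allowed; the hand-in gave no verdict.

- **Tin:** I moved the tin from the basket onto the cork mat. Its measured centre is within about 5 mm of the mat's, and it is aligned with the mat. The bigger and smaller look-alikes were left where they were.
- **Plate:** It lies on the basket floor with its loop up. The fitted tilt was under 0.003 rad.
- **Rolls:** Only two were there. Both lie flat on the plate in a single layer, one on each side of the loop. No rolls remain on the counter.
- **Drawer:** I pushed it in slowly, at about 0.08 m/s and then slower for the last 3 cm. It reached a hard stop at 22 N with no further motion, and stayed shut after I backed off. The handle end was then at its predicted home position.
- **Start button:** It was pressed to z 0.281, which is its full 6 mm of travel. The last pictures show it up again at about 0.286.

**Limits of the checks:**
- The two cameras differ by 1–3 mm. The trained networks' points for the handle end and button scattered up to about 10 mm, so I relied on the depth fits instead.
- With the drawer shut the rolls cannot be seen. Their last sighting was with the drawer partly closed, and both were steady.
- "Fully home" is inferred from the hard stop and the handle position, because the joint itself cannot be read.

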